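Torque the prism clip nut with a click wrench

ROBOT

A 7-joint arm with a two-finger parallel gripper is mounted at the origin on the work surface. World frame = base frame: x ahead of the robot, y to its left, z up, the work surface at z = 0. Lengths are in m, angles in rad, forces in N, time in s.
With the tool pointing down it reaches from about 0.4 to 0.85 m from the base axis. Payload 10.4 kg.
Tool frame: the origin (TCP) lies between the finger pads; the fingertips stand manip.finger_overhang ahead of it and the grasp point (between the pads) lies 11 mm behind it (manip.finger_overhang is the distance from the TCP to the fingertips, in m); x points along the fingers, z is the direction in which the jaws open and shut, and the axes are right-handed (so a half turn about x gives the same grasp; the last joint's range is limited). The gripper opens to 85 mm and grips with 20 to 120 N. Pads are 22 mm wide; open, the fingers measure 114 mm over their backs; the gripper's body (76 mm by 85 mm) begins 54 mm behind the grasp point. The pads swing forward as they close: fully open they stand 13 mm farther back than shut.
Start: joints at [-1.195, 0.332, -0.065, 1.46, 0.022, 1.35, -0.088], TCP at [0.243, 0.576, 0.213] pointing down, gripper open.
Joint ranges: [-2.6, 2.6], [-0.5, 2.12], [-1.47, 1.34], [0.16, 2.42], [-1.27, 4.41], [0.06, 2.06], [-2.6, 2.6]. Speed limits (rad/s): [2.22, 2.22, 2.79, 2.79, 3.14, 3.14, 3.14].

INTERFACE

Orientations are given as a unit quaternion [x, y, z, w].
In Python, from workcell import get_obs, camera, workorder, manip gives the robot as it stands. The module is installed in compiled form; this text tells all that it offers.
- The arm moves only by the tool play_rows, never from a script. Its argument "increments" is text: rows parted by semicolons, each of 4 numbers parted by spaces: the shift along the tool's x, y, z in m, then the turn about the tool's x in rad. A call has 1 to 20 rows; each row shifts and turns the pose as measured when the row begins, along the tool's axes as they then stand; what a row does not reach is not made up. A row lasts 1/10 s, in which the tool goes at most 50 mm and 8.59 degrees, less where a joint would pass 70% of its speed; a pose out of reach is approached as far as the arm can. A call is refused whole if a number of a shift passes 0.05 or a number of a turn 0.15, either way. A call with a gripper value outside its range is refused whole. "hand" is the gripper command: -1 is fully open, 1 is shut, values between are in proportion, set as the call begins (left out, the last holds). The fingers move at their own pace and stop on an object; "squeeze" is the grip in N (left out, the last holds). Time passes only in rows, so rows that do not move let the fingers close. It gives the time, the measured TCP pose, the force and the opening at its end, in the units of the state.
- get_obs(): the state, without advancing time (a new reading comes with each control period).
- camera(name): name is "side" or "top"; returns a dict with "img" (400x640x3 uint8, blue, green, red), "fov_y" (degrees; the focal length in pixels is half the picture's height over the tangent of half this angle, whatever the lens; pixels are square), "cx", "cy" (the principal point, pixels), "distortion" ([k1, k2, p1, p2, k3] as OpenCV has them; the pictures are not rectified), "R" (3x3) and "t" (3): a world point X has camera coordinates R X + t. Camera axes: x right, y down, z forward; pixel columns grow to the right and rows downward; lengths in m; the calibration is good to about 2 mm. A picture is of the moment at which its call begins. There is no depth.
- workorder.hand_in(): hands the job in, once; it reports no verdict.
The state is a dict: "clock": time; "joint_pos": joint angles; "joint_velocities": joint speeds; "tau": joint torques, N m; "position": TCP position; "ee_rot": TCP orientation; "ft_force": force on the tool from outside, world axes, zero at the start; "torque": the same for the moment, N m; "grip_width": opening from 0.0 (shut) to 1.0 (fully open).
Only numpy, scipy, OpenCV 4.12 (cv2) and the standard library are available. Lean on these libraries where they do the work, as an engineer would, in place of code of your own. Each camera call takes 0.05 s, during which the arm holds its last target.

TASK

Take the click torque wrench from its wooden rest, fit its square socket fully down over the brass nut of the prism clip, and tighten the nut clockwise until the wrench breaks over with its click, stopping at once rather than pulling on through the click. Then lift the wrench off and lay it back in its rest the way it lay, without dropping it, touching the glass prism or disturbing the other things on the bench.

Things in the scene. Friction and masses are not known exactly. Their poses are not given: they have to be found in the camera images.
- wrench_grip (a point): Centre of the black rubber grip of the click torque wrench, on the handle's axis; +x to the head, +z up. The wrench is 247 mm long, 0.4 kg, balanced at x = +46 mm. The grip is a bar 24 mm wide and high, x = -70 to +35 mm; then a steel tube 18 mm thick to the head. The socket's axis is at x = +145 mm, pointing down: its roof is 16 mm, its open rim 30 mm below the handle's axis
- wrench_head (a point): Top of the wrench's head on the socket's axis, 14 mm above the handle's axis; axes as the grip's. The handle is rigid with head and socket until turned clockwise (from above) with 1.3 Nm, some 9 N at the grip's centre. Then it gives about this axis while the moment falls, to half by 0.11 rad (16 mm at the grip). Beyond 0.15 rad the nut counts as overtightened; let go, it straightens
- wrench_socket (a point): Centre of the roof inside the wrench's square socket, on its axis. The socket opens downwards, 14 mm deep, 33.5 mm square (44 mm outside), sides along this point's x and y; +x points from handle to head, +z up. It turns with the nut, not with the handle when that gives. With the socket fully down on the nut, this point is at nut_top. Under load it binds on the nut: ease back before lifting
- nut_top (a point): Centre of the top of the square brass nut, 30 mm wide, 16 mm high, upper 5 mm bevelled to 23 mm; sides along x and y, +z up; 54 mm above the bench. Tightens clockwise from above. Finger tight: it takes 5 to 7 N at the wrench's grip to move (a halted hand reads less), more as it goes, and some 0.2 to 0.7 rad to the wrench's click; how much cannot be seen beforehand. It stays where left
- jig: Grey cast base plate holding clip and prism, fixed to the bench, 190 mm (x) by 165 mm (y = -38 to +127), 16 mm thick; origin on the bench under the nut's axis, +z up. The steel clip's 28 mm wide tail lies flat under the nut, top 37 mm above the bench, rises from y = +43 mm and ends on the prism's edge 75 mm above the bench. The -y side of the nut is free for the wrench's handle
- prism: Curved clear glass prism, triangular in section, 150 mm long, held in the jig under the clip's lip; its origin and axes are the jig's, and the glass lies at x = -81 to +81 mm, y = +48 to +98 mm, up to 68 mm above the bench. Must not be touched
- rest_grip (a point): Point of the fixed wooden wrench rest where the grip's centre lies, 50 mm above the bench; +x to where the head lies, +z up. A 190 x 74 mm board with two saddles 22 mm thick at x = +75 mm (floor 41 mm high) and x = -52 mm (38 mm high), each with cheeks 10 mm high, 46 mm apart. Fingers have room between them, x = -41 to +64 mm, down to the board 12 mm above the bench
- bottle: Cobalt blue glass bottle with a cork, 64 mm thick, 165 mm high; origin at the centre of its underside. To be left alone
- beaker: Dented aluminium beaker, 66 mm thick, 88 mm high; origin at the centre of its underside. To be left alone
- pusher: Wooden pusher with a rubber tip lying on the bench, 166 mm long, 18 mm thick; origin at the middle of its length on the bench, +x to the tip. To be left alone
- funnel_stand: Brass funnel in a small steel stand, foot 110 mm across, 202 mm high; origin at the centre of its foot. To be left alone

How it is judged:
By the outcome, as a careful person would: the job done as asked, in the order asked, and still so for the second after the job is handed in, with the robot touching nothing.
It also fails if it takes over 72 s, if anything falls off the work surface, if the arm or the gripper's body presses on something with over 40 N, if the wrist force passes 120 N, or if a joint passes its speed limit or range.

## Working session

There is one attempt and no reset: what is moved stays moved. The work goes in short steps, Python scripts to look and compute and a tool call to move; the robot and the scene stay as the last step left them, time stands still between calls to the robot, and variables do not carry over. Pictures are saved under pics/ and viewed, and the job is handed in when it is done.

Besides the shell and the picture viewer there is one more tool, called after "Call:" by a JSON object that holds its "api" and its "payload", one argument or row to a line. play_rows: Moves the arm, as the interface text tells. Its arguments: {"type":"object","properties":{"increments":{"type":"string"},"hand":{"type":"number"},"squeeze":{"type":"number"}},"required":["increments"]}

```bash
mkdir -p pics; ls; cat > h.py <<'E'
import numpy as np, cv2, json
from workcell import get_obs, camera, workorder, manip
from scipy.spatial.transform import Rotation as Rn
def K(c):
    f=c["img"].shape[0]/2/np.tan(np.radians(c["fov_y"])/2)
    return np.array([[f,0,c["cx"]],[0,f,c["cy"]],[0,0,1.]])
def proj(c,X):
    X=np.asarray(X,float).reshape(-1,3)
    r,_=cv2.Rodrigues(np.array(c["R"],float))
    p,_=cv2.projectPoints(X,r,np.array(c["t"],float),K(c),np.array(c["distortion"],float))
    return p.reshape(-1,2)
def unproj(c,uv,z):
    uv=np.asarray(uv,float).reshape(-1,1,2)
    n=cv2.undistortPoints(uv,K(c),np.array(c["distortion"],float)).reshape(-1,2)
    R=np.array(c["R"]);t=np.array(c["t"]).ravel()
    d=np.c_[n,np.ones(len(n))]@R; o=-R.T@t
    s=(z-o[2])/d[:,2]
    return o+d*s[:,None]
E
python3 - <<'E'
from h import *
o=get_obs()
for k,v in o.items(): print(k,np.round(v,4))
print(manip.finger_overhang)
for n in("side","top"):
    c=camera(n);cv2.imwrite(f"pics/{n}0.png",c["img"]);print(n,c["fov_y"],c["cx"],c["cy"],c["distortion"],np.round(c["R"],3).tolist(),c["t"], -np.array(c["R"]).T@np.array(c["t"]))
E
```

```text
pics
clock 0.0
joint_pos [-1.1946  0.3329 -0.0647  1.4609  0.0216  1.3499 -0.0885]
joint_velocities [ 0.      0.0012 -0.0012  0.0004 -0.0002 -0.0004  0.0005]
tau [-1.00000e-04 -6.25462e+01  4.90000e-02 -3.91590e+01  1.63000e-02
  1.00000e-02  0.00000e+00]
position [0.2425 0.5756 0.2125]
ee_rot [-0.3914  0.5895  0.3907  0.5887]
ft_force [-0.3726 -0.1856  0.2211]
torque [-0.0464 -0.0402  0.0062]
grip_width 0.9963
0.008
side 48.008915076913496 324.8196593627344 200.17921993195753 [0.02387496 0.         0.         0.         0.        ] [[-0.82, -0.572, 0.005], [-0.442, 0.628, -0.64], [0.363, -0.528, -0.768]] [0.53050155 0.26868455 0.81164165] [0.25943548 0.56268282 0.79275894]
top 53.02490781199622 325.0050016160847 193.97720125531197 [-0.02180822  0.          0.          0.          0.        ] [[-0.027, -1.0, 0.011], [-0.998, 0.026, -0.053], [0.053, -0.012, -0.999]] [0.06013    0.60337329 1.12500903] [0.54464282 0.05807021 1.15469144]
```

View pics/side0.png

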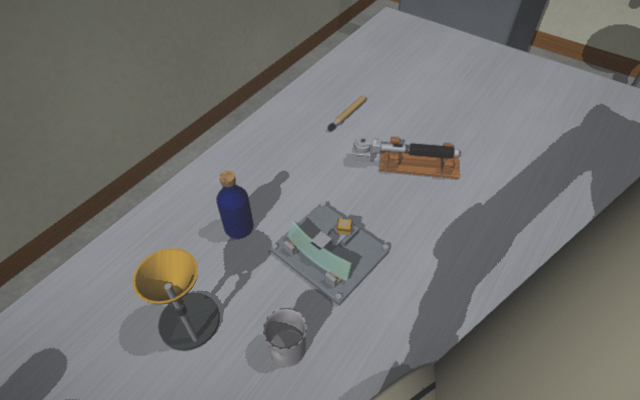

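View pics/top0.png

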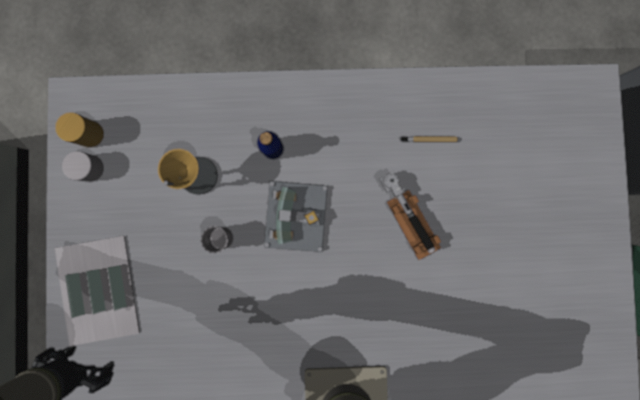

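The side view shows the jig near (330,250), nut (344,227), and wrench in its rest from (362,146) to (458,153). The top view shows the nut at (312,216), wrench head at (391,180), and handle end at about (432,250). I'll enlarge both next.

```bash
python3 - <<'E'
from h import *
a=cv2.imread("pics/side0.png");b=cv2.imread("pics/top0.png")
cv2.imwrite("pics/s_w.png",cv2.resize(a[120:190,330:470],None,fx=5.5,fy=5.5,interpolation=cv2.INTER_CUBIC))
cv2.imwrite("pics/s_j.png",cv2.resize(a[195:305,265:400],None,fx=5,fy=5,interpolation=cv2.INTER_CUBIC))
cv2.imwrite("pics/t_w.png",cv2.resize(b[160:265,375:450],None,fx=5.5,fy=5.5,interpolation=cv2.INTER_CUBIC))
cv2.imwrite("pics/t_j.png",cv2.resize(b[170:260,255:340],None,fx=6,fy=6,interpolation=cv2.INTER_CUBIC))
E
```

```text
(no output)
```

View pics/s_w.png

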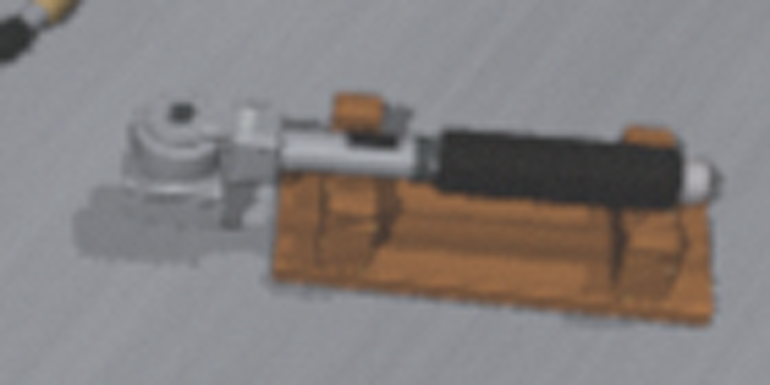

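View pics/s_j.png

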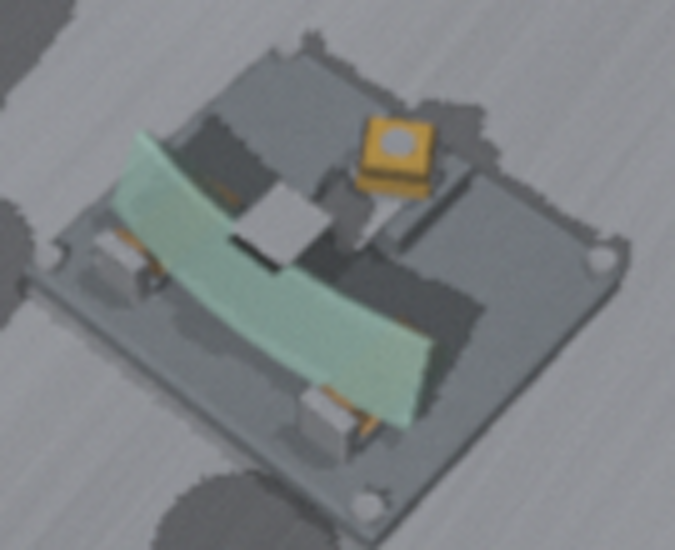

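View pics/t_w.png

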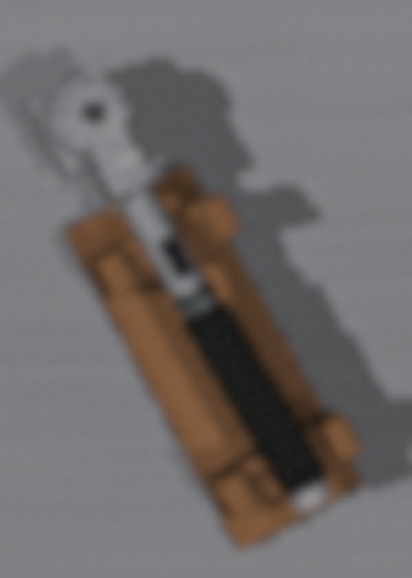

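View pics/t_j.png

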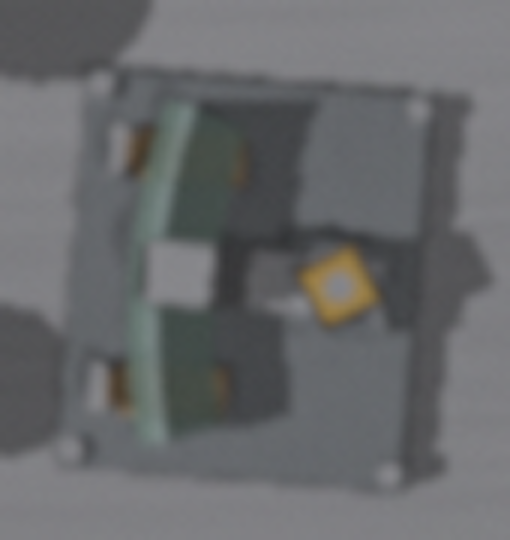

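```bash
python3 - <<'E'
from h import *
s=camera("side");t=camera("top")
def S(p,o,k): return (np.array(p)+.5)/k-.5+np.array(o)
print("head", unproj(t,S((95,110),(375,160),5.5),.064), unproj(s,S((182,112),(330,120),5.5),.064))
print("tail tip", unproj(t,S((310,497),(375,160),5.5),.055), unproj(s,S((705,182),(330,120),5.5),.05))
print("nut", unproj(t,S((340,287),(255,170),6),.054), unproj(s,S((398,142),(265,195),5),.054))
print("nutcorners top view z=.043")
q=[(298,283),(347,245),(380,290),(331,328)]
print(unproj(t,[S(p,(255,170),6) for p in q],.046))
print("side top face corners z .054");
print(unproj(s,[S(p,(265,195),5) for p in [(372,118),(437,122),(430,172),(362,168)]],.052))
print("jig corners side z .016", unproj(s,[S(p,(265,195),5) for p in [(272,48),(630,245),(375,545),(28,275)]],.016))
E
```

```text
head [[ 0.63680264 -0.13930452  0.064     ]] [[ 0.63666746 -0.14267181  0.064     ]]
tail tip [[ 0.4415139  -0.24153323  0.055     ]] [[ 0.43706843 -0.24775535  0.05      ]]
nut [[0.53943245 0.08394095 0.054     ]] [[0.54096064 0.0824329  0.054     ]]
nutcorners top view z=.043
[[0.54174942 0.10339034 0.046     ]
 [0.55861012 0.08042244 0.046     ]
 [0.53752244 0.06577282 0.046     ]
 [0.52069619 0.08873649 0.046     ]]
side top face corners z .054
[[0.55740608 0.07692808 0.052     ]
 [0.53416788 0.06315175 0.052     ]
 [0.52265864 0.08640564 0.052     ]
 [0.54647291 0.10067215 0.052     ]]
jig corners side z .016 [[0.63034515 0.04622932 0.016     ]
 [0.44688174 0.04695264 0.016     ]
 [0.45828771 0.22159799 0.016     ]
 [0.64265741 0.202596   0.016     ]]
```

```bash
cat > fit.py <<'E'
from h import *
from scipy.optimize import minimize
def rend(c,pts,sub=8,win=None):
    p=proj(c,pts); x0,y0,x1,y1=win
    q=((p-[x0,y0]+.5)*sub-.5)
    m=np.zeros(((y1-y0)*sub,(x1-x0)*sub),np.uint8)
    h=cv2.convexHull(np.round(q*16).astype(np.int32))
    cv2.fillConvexPoly(m,h,255,shift=4)
    return cv2.resize(m,(x1-x0,y1-y0),interpolation=cv2.INTER_AREA)/255.
def box(x0,x1,w,z0,z1): return np.array([[x,y,z] for x in(x0,x1) for y in(-w/2,w/2) for z in(z0,z1)])
nut=np.r_[box(-.015,.015,.03,-.016,-.005),box(-.0115,.0115,.023,-.005,0)]
def place(P,x,y,z,a):
    c,s=np.cos(a),np.sin(a); return P@np.array([[c,s,0],[-s,c,0],[0,0,1]])+[x,y,z]
E
cat > fitnut.py <<'E'
from fit import *
def soft(c,win):
    x0,y0,x1,y1=win; im=c["img"][y0:y1,x0:x1].astype(float)
    return im
for n,win in(("side",(330,212,360,242)),("top",(298,202,326,230))):
    pass
S=camera("side");T=camera("top")
W={"side":(330,212,360,240),"top":(298,202,326,230)}
C={"side":S,"top":T}
M={}
for n in C:
    x0,y0,x1,y1=W[n];im=C[n]["img"][y0:y1,x0:x1].astype(float)
    sat=im[...,2]-im[...,0]; m=np.clip(sat/np.percentile(sat,97)*1.4-.2,0,1)
    mm=cv2.morphologyEx(m,cv2.MORPH_CLOSE,np.ones((7,7))) # fills stud
    M[n]=mm; cv2.imwrite(f"pics/m_{n}.png",cv2.resize((np.c_[m,mm]*255).astype(np.uint8),None,fx=10,fy=10,interpolation=0))
def cost(p,ns):
    return sum(((cv2.GaussianBlur(rend(C[n],place(nut,p[0],p[1],.054,p[2]),8,W[n]),(0,0),.6)-M[n])**2).sum() for n in ns)
for ns in (["top"],["side"],["top","side"]):
    best=min((minimize(cost,[.540,.083,np.radians(a)],args=(ns,),method="Nelder-Mead",options=dict(initial_simplex=[[.540,.083,np.radians(a)],[.543,.083,np.radians(a)],[.54,.086,np.radians(a)],[.54,.083,np.radians(a+8)]])) for a in(20,33,45)),key=lambda r:r.fun)
    print(ns,best.fun,best.x[:2],np.degrees(best.x[2]))
E
python3 fitnut.py
```

```text
['top'] 3.334324309347716 [0.53969295 0.08471129] 26.490795840772506
['side'] 8.786914290793497 [0.54132322 0.08246684] 28.552607829323744
['top', 'side'] 17.167844696730466 [0.54081848 0.08316557] 28.280077107929397
```

```bash
cat > fitw.py <<'E'
from fit import *
S=camera("side");T=camera("top")
W={"side":(395,135,470,170),"top":(400,205,445,258)}
C={"side":S,"top":T}
grip=box(-.07,.035,.024,-.012,.012)
M={}
for n in C:
    x0,y0,x1,y1=W[n];im=C[n]["img"][y0:y1,x0:x1].astype(float)
    g=im.max(2); lo=np.percentile(g,3); m=np.clip((75-g)/(75-lo-5),0,1)
    mm=(m*255).astype(np.uint8); nl,l,st,_=cv2.connectedComponentsWithStats((mm>60).astype(np.uint8)); k=1+np.argmax(st[1:,4]); m=m*(l==k)
    M[n]=m; cv2.imwrite(f"pics/w_{n}.png",cv2.resize((m*255).astype(np.uint8),None,fx=8,fy=8,interpolation=0))
def cost(p,ns):
    return sum(((cv2.GaussianBlur(rend(C[n],place(grip,p[0],p[1],.050,p[2]),8,W[n]),(0,0),.6)-M[n])**2).sum() for n in ns)
for ns in (["top"],["side"],["top","side"]):
    i=[.509,-.206,np.radians(28)]
    r=minimize(cost,i,args=(ns,),method="Nelder-Mead",options=dict(initial_simplex=[i,[.513,-.206,i[2]],[.509,-.2,i[2]],[.509,-.206,i[2]+.08]]))
    x=r.x; print(ns,r.fun,x[:2],np.degrees(x[2]),"head",x[0]+.145*np.cos(x[2]),x[1]+.145*np.sin(x[2]))
E
python3 fitw.py; python3 -c "
import cv2,numpy as np
a=[cv2.imread('pics/'+n+'.png',0) for n in('m_side','m_top','w_side','w_top')]
W=max(i.shape[1] for i in a)
a=[cv2.copyMakeBorder(i,0,6,0,W-i.shape[1],0,value=128) for i in a];o=np.vstack(a);print(o.shape)
cv2.imwrite('pics/masks.png',cv2.resize(o,None,fx=.5,fy=.5))"
```

```text
['top'] 54.5884014512894 [ 0.50911877 -0.20771299] 29.881394540449968 head 0.6348422592926857 -0.13547309021110998
['side'] 141.05439718814716 [ 0.50857136 -0.20798951] 30.311056952367323 head 0.6337495966740111 -0.1348088444493049
['top', 'side'] 195.69998118687025 [ 0.50837173 -0.20808882] 29.83782891255278 head 0.634150114248099 -0.13594453914596424
(1288, 600)
```

View pics/masks.png

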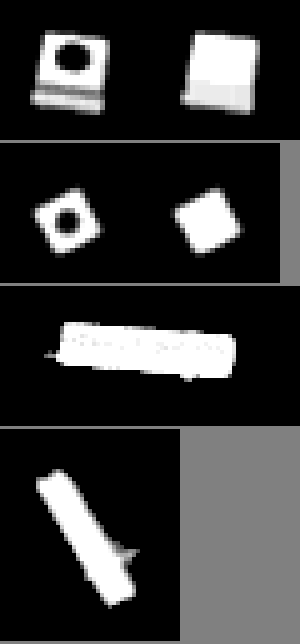

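```bash
cat >> h.py <<'E'
def st(tx=None,ty=None,tz=None,yaw=None):
    """report; yaw = wrench heading deg (mod 180 if given)"""
    o=get_obs();R=Rn.from_quat(o["ee_rot"]).as_matrix();p=np.array(o["position"])
    print("t",round(o["clock"],2),"p",np.round(p,4),"x",np.round(R[:,0],3),"yhead",round(np.degrees(np.arctan2(R[1,1],R[0,1])),2),"F",np.round(o["ft_force"],1),"M",np.round(o["torque"],2),"w",round(o["grip_width"],3))
    print("q",np.round(o["joint_pos"],2))
    if tx is not None:
        print("tool shift",np.round(R.T@(np.array([tx,ty,tz])-p),4))
        if yaw is not None:
            d=(yaw-np.degrees(np.arctan2(R[1,1],R[0,1])))
            d=(d+180)%360-180
            print("yaw change deg",round(d,2),"-> turn about tool x (rad)",round(-np.radians(d),3)," alt",round(-np.radians((d+360)%360-180),3))
E
python3 -c "
from h import *
a=np.radians(27.7)
st(.5083+.02*np.cos(a),-.2084+.02*np.sin(a),.29,27.7)"
```

```text
t 0.4 p [0.2427 0.5759 0.2132] x [-0. -0. -1.] yhead 157.15 F [-0.  -0.2 -0.3] M [-0.    0.07  0.04] w 0.998
q [-1.19  0.33 -0.06  1.46  0.02  1.35 -0.09]
tool shift [-0.0767 -0.5621 -0.6042]
yaw change deg -129.45 -> turn about tool x (rad) 2.259  alt -0.882
```

Call:
{"api": "play_rows", "payload": {
  "increments": "-0.04 0 0 0;-0.04 0 0 0;0 -0.041 -0.021 0;0 -0.041 -0.021 0;0 -0.041 -0.021 0;0 -0.041 -0.021 0;0 -0.028 -0.037 0.1;0 -0.024 -0.039 0.1;0 -0.02 -0.042 0.1;0 -0.016 -0.043 0.1",
  "hand": -1
}}

```text
clock: 1.4
position: [0.356, 0.2475, 0.294]
ee_rot: [-0.264, 0.657, 0.264, 0.655]
ft_force: [0.4, -0.3, 1.6]
grip_width: 1.001
```

```bash
python3 -c "
from h import *
st(.526,-.199,.25,27.7)"
```

```text
t 1.4 p [0.356  0.2475 0.294 ] x [-0.002 -0.    -1.   ] yhead 133.86 F [ 0.4 -0.3  1.6] M [-0.02  0.05  0.02] w 1.001
q [-0.86 -0.13  0.13  1.8   0.02  1.48  0.04]
tool shift [ 0.0438 -0.4398 -0.1867]
yaw change deg -106.16 -> turn about tool x (rad) 1.853  alt -1.289
```

Call:
{"api": "play_rows", "payload": {
  "increments": "0 -0.044 -0.014 0;0 -0.044 -0.014 0;0 -0.042 -0.018 0;0 -0.042 -0.018 0;0 -0.042 -0.018 0;0 -0.042 -0.018 0;0 -0.042 -0.018 0;0 -0.042 -0.018 0;0 -0.042 -0.018 0;0 -0.042 -0.018 0;0 0 0 0.15;0 0 0 0.15;0 0 0 0.15;0 0 0 0.15;0 0 0 0.15;0 0 0 0.15;0 0 0 0.15;0 0 0 0.15;0 0 0 0.15;0 0 0 0.15"
}}

```text
clock: 3.4
position: [0.525, -0.2046, 0.2959]
ee_rot: [0.257, 0.657, -0.254, 0.661]
ft_force: [0.1, 1.1, -0.4]
grip_width: 1.001
```

```bash
python3 -c "
from h import *
st(.526,-.199,.15,27.7)"
```

```text
t 3.4 p [ 0.525  -0.2046  0.2959] x [ 0.006  0.002 -1.   ] yhead 47.66 F [ 0.1  1.1 -0.4] M [0.04 0.08 0.01] w 1.001
q [-0.53  0.22  0.98  1.54 -0.18  1.48 -0.29]
tool shift [ 0.1459  0.004  -0.0036]
yaw change deg -19.96 -> turn about tool x (rad) 0.348  alt -2.793
```

Call:
{"api": "play_rows", "payload": {
  "increments": "0.03 0.001 0 0.13;0.03 0.001 -0.001 0.13;0.03 0 -0.001 0.11;0.03 0 0 0;0.02 0 0 0;0 0 0 0",
  "hand": -0.3
}}

```text
clock: 4.0
position: [0.5275, -0.2006, 0.1525]
ee_rot: [0.381, 0.595, -0.376, 0.6]
ft_force: [-0.1, -0.5, 0.4]
grip_width: 0.647
```

```bash
python3 -c "
from h import *
st(.526,-.199,.041,27.7)
for n in('side','top'):
    c=camera(n);b=c['img'];o=proj(c,[.52,-.19,.06])[0].astype(int)
    cv2.imwrite(f'pics/{n}1.png',cv2.resize(b[max(o[1]-70,0):o[1]+70,o[0]-80:o[0]+80],None,fx=4,fy=4,interpolation=cv2.INTER_CUBIC))
"
```

```text
t 4.0 p [ 0.5275 -0.2006  0.1525] x [ 0.011  0.002 -1.   ] yhead 25.28 F [-0.1 -0.5  0.4] M [-0.01  0.07 -0.02] w 0.647
q [-0.53  0.34  0.99  1.75 -0.31  1.2  -0.58]
tool shift [ 0.1115 -0.0019 -0.0024]
yaw change deg 2.42 -> turn about tool x (rad) -0.042  alt 3.099
```

View pics/side1.png

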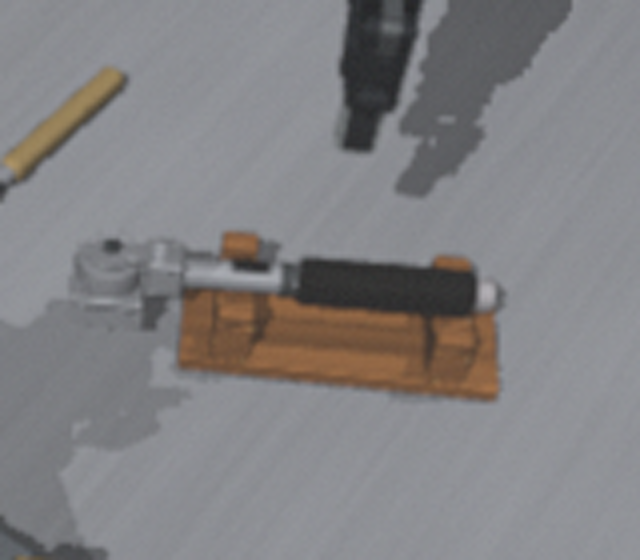

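View pics/top1.png

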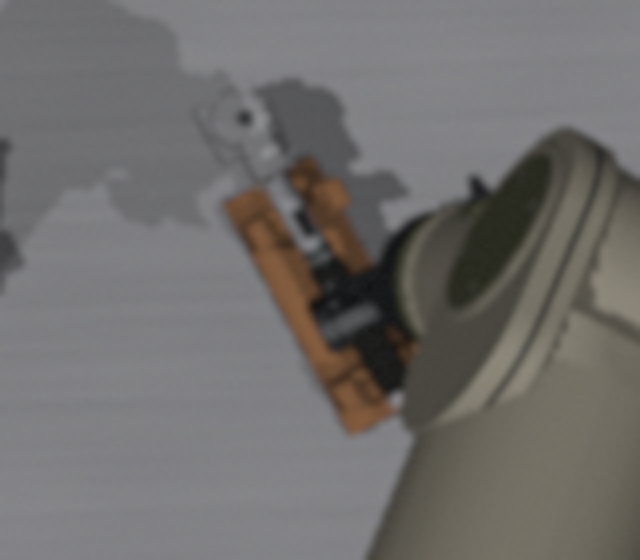

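Call:
{"api": "play_rows", "payload": {
  "increments": "0.03 -0.002 -0.002 -0.042;0.03 0 0 0;0.02 0 0 0;0 0 0 0;0 0 0 0"
}}

```text
clock: 4.6
position: [0.5334, -0.2021, 0.0818]
ee_rot: [0.37, 0.597, -0.36, 0.614]
ft_force: [0.3, -0.4, 0.8]
grip_width: 0.65
```

```bash
python3 -c "
from h import *
st(.526,-.199,.041,27.7)
for n in('side',):
    c=camera(n);b=c['img'];o=proj(c,[.52,-.19,.06])[0].astype(int)
    cv2.imwrite(f'pics/{n}2.png',cv2.resize(b[max(o[1]-70,0):o[1]+70,o[0]-80:o[0]+80],None,fx=4,fy=4,interpolation=cv2.INTER_CUBIC))
"
```

```text
t 4.6 p [ 0.5334 -0.2021  0.0818] x [ 0.027 -0.    -1.   ] yhead 27.9 F [ 0.3 -0.4  0.8] M [-0.04 -0.03 -0.  ] w 0.65
q [-0.46  0.43  0.92  1.82 -0.4   1.06 -0.47]
tool shift [ 0.0405 -0.0061 -0.0067]
yaw change deg -0.2 -> turn about tool x (rad) 0.003  alt -3.138
```

View pics/side2.png

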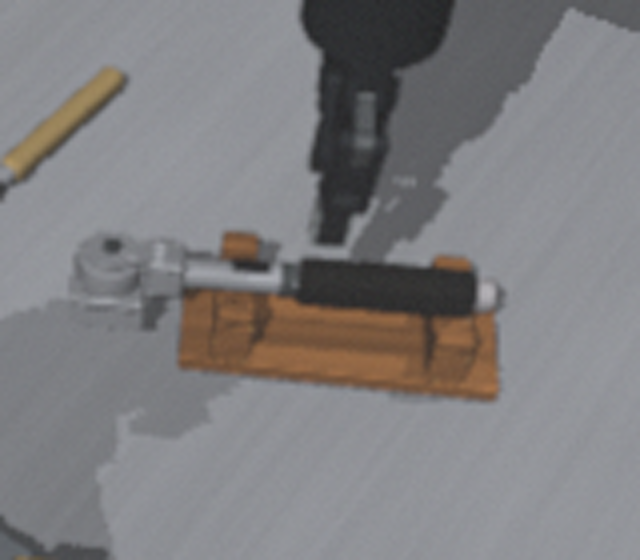

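Call:
{"api": "play_rows", "payload": {
  "increments": "0 -0.006 -0.007 0;0.01 0 0 0;0.01 0 0 0;0.01 0 0 0;0 0 0 0"
}}

```text
clock: 5.15
position: [0.5272, -0.1983, 0.0527]
ee_rot: [0.371, 0.596, -0.358, 0.616]
ft_force: [-0.1, -0.8, 0.0]
grip_width: 0.652
```

```bash
python3 -c "
from h import *
st(.526,-.199,.041,27.7)"
```

```text
t 5.15 p [ 0.5272 -0.1983  0.0527] x [ 0.033  0.    -0.999] yhead 27.96 F [-0.1 -0.8  0. ] M [ 0.07 -0.   -0.05] w 0.652
q [-0.45  0.45  0.9   1.87 -0.43  0.99 -0.45]
tool shift [ 0.0116 -0.0018 -0.0001]
yaw change deg -0.26 -> turn about tool x (rad) 0.004  alt -3.137
```

Call:
{"api": "play_rows", "payload": {
  "increments": "0.006 -0.002 0 0.004;0.006 0 0 0;0 0 0 0"
}}

```text
clock: 5.45
position: [0.5254, -0.1995, 0.039]
ee_rot: [0.372, 0.595, -0.36, 0.615]
ft_force: [-0.5, 0.9, -0.3]
grip_width: 0.651
```

```bash
python3 -c "
from h import *
st(.526,-.199,.041,27.7)
for n in('side',):
    c=camera(n);b=c['img'];o=proj(c,[.52,-.19,.06])[0].astype(int)
    cv2.imwrite(f'pics/{n}3.png',cv2.resize(b[max(o[1]-50,0):o[1]+50,o[0]-60:o[0]+60],None,fx=6,fy=6,interpolation=cv2.INTER_CUBIC))
"
```

```text
t 5.45 p [ 0.5254 -0.1995  0.039 ] x [ 0.032 -0.    -0.999] yhead 27.69 F [-0.5  0.9 -0.3] M [-0.06  0.07  0.01] w 0.651
q [-0.43  0.47  0.88  1.88 -0.45  0.97 -0.44]
tool shift [-0.002   0.0008 -0.0002]
yaw change deg 0.01 -> turn about tool x (rad) -0.0  alt 3.141
```

View pics/side3.png

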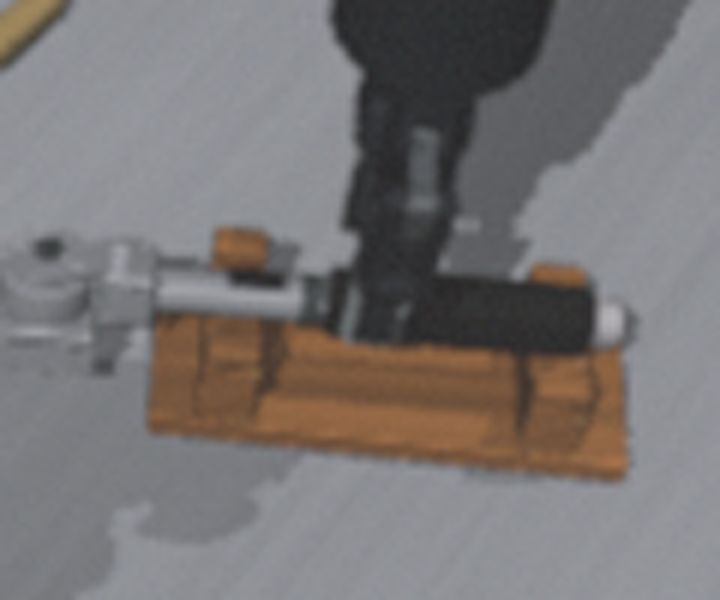

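The fingers straddle the grip near its head end at (385,310), between the saddles. I'll close now.

Call:
{"api": "play_rows", "payload": {
  "increments": "0 0 0 0;0 0 0 0;0 0 0 0;0 0 0 0;0 0 0 0;0 0 0 0",
  "hand": 1,
  "squeeze": 90
}}

```text
clock: 6.1
position: [0.5257, -0.1997, 0.0403]
ee_rot: [0.372, 0.595, -0.36, 0.615]
ft_force: [1.1, -0.7, -2.4]
grip_width: 0.233
```

```bash
python3 -c "
from h import *
st(.526,-.199,.041,27.7)"
```

```text
t 6.1 p [ 0.5257 -0.1997  0.0403] x [ 0.032  0.    -0.999] yhead 27.69 F [ 1.1 -0.7 -2.4] M [-0.05  0.03  0.01] w 0.233
q [-0.43  0.46  0.88  1.88 -0.45  0.97 -0.44]
tool shift [-0.0007  0.0006 -0.0005]
yaw change deg 0.01 -> turn about tool x (rad) -0.0  alt 3.141
```

Call:
{"api": "play_rows", "payload": {
  "increments": "-0.01 0 0 0;-0.01 0 0 0;-0.01 0 0 0;-0.01 0 0 0;0 0 0 0;0 0 0 0"
}}

```text
clock: 6.7
position: [0.524, -0.1996, 0.0842]
ee_rot: [0.372, 0.595, -0.36, 0.615]
ft_force: [0.3, -0.1, -4.0]
grip_width: 0.233
```

```bash
python3 -c "
from h import *
st(.526,-.199,.041,27.7)
for n in('side','top'):
    c=camera(n);b=c['img'];o=proj(c,[.54,-.19,.08])[0].astype(int)
    cv2.imwrite(f'pics/{n}4.png',cv2.resize(b[max(o[1]-50,0):o[1]+50,o[0]-60:o[0]+60],None,fx=6,fy=6,interpolation=cv2.INTER_CUBIC))
"
```

```text
t 6.7 p [ 0.524  -0.1996  0.0842] x [ 0.032  0.001 -0.999] yhead 27.68 F [ 0.3 -0.1 -4. ] M [-0.01  0.15  0.  ] w 0.233
q [-0.48  0.4   0.93  1.85 -0.38  1.05 -0.49]
tool shift [ 0.0432  0.0008 -0.0003]
yaw change deg 0.02 -> turn about tool x (rad) -0.0  alt 3.141
```

View pics/side4.png

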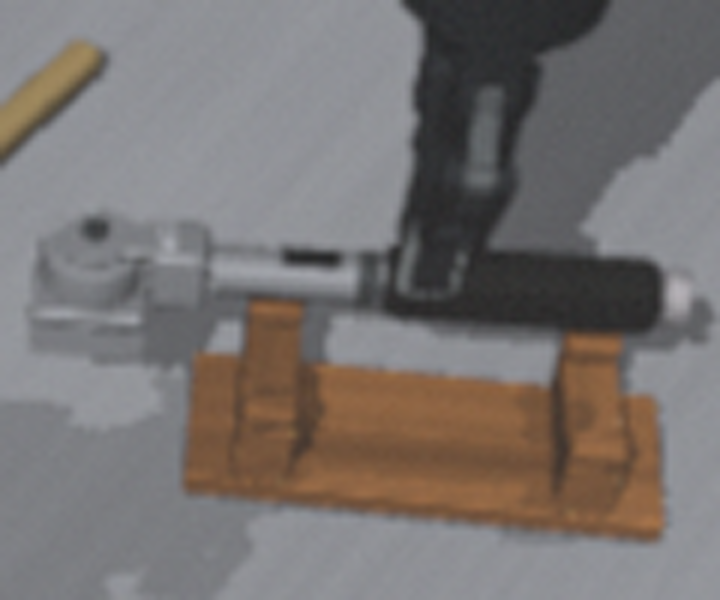

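View pics/top4.png

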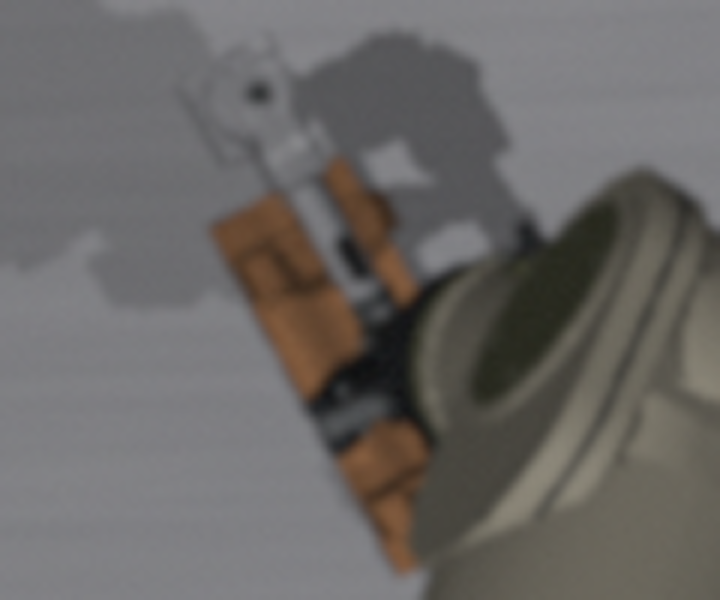

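Call:
{"api": "play_rows", "payload": {
  "increments": "-0.02 0 0 0;-0.02 0 0 0;-0.02 0 0 0;0 0 0 0;0 0 0 -0.1;0 0 0 -0.1;0 0 0 -0.1;0 0 0 -0.1;0 0 0 -0.1;0 0 0 -0.1;0 0 0 -0.1;0 0 0 -0.1;0 0 0 -0.1;0 0 0 -0.1;0 0 0 -0.1;0 0 0 -0.1;0 0 0 -0.1;0 0 0 -0.1;0 0 0 0"
}}

```text
clock: 8.7
position: [0.5125, -0.195, 0.1213]
ee_rot: [-0.129, 0.693, 0.132, 0.697]
ft_force: [-0.7, -0.2, -3.5]
grip_width: 0.232
```

```bash
python3 -c "
from h import *
st(.5993,-.0271,.13,118)"
```

```text
t 8.7 p [ 0.5125 -0.195   0.1213] x [ 0.005  0.005 -1.   ] yhead 111.26 F [-0.7 -0.2 -3.5] M [-0.12 -0.06 -0.01] w 0.232
q [-0.33  0.27  0.71  1.82 -0.2   1.12  0.83]
tool shift [-0.0073  0.125   0.1419]
yaw change deg 6.74 -> turn about tool x (rad) -0.118  alt 3.024
```

```bash
cat >> h.py <<'E'
_Rg=Rn.from_quat([0.372,0.595,-0.36,0.615]).as_matrix(); _pg=np.array([.5257,-.1997,.0403])
_a=np.radians(27.7); _Rw=np.array([[np.cos(_a),-np.sin(_a),0],[np.sin(_a),np.cos(_a),0],[0,0,1]])
HEAD0=np.array([.6367,-.141,.064])
def wr(goal=None,yaw=118.):
    o=get_obs();R=Rn.from_quat(o["ee_rot"]).as_matrix();p=np.array(o["position"])
    W=R@_Rg.T@_Rw; roof=p+R@(_Rg.T@(HEAD0-[0,0,.030]-_pg))
    print("t",round(o["clock"],2),"F",np.round(o["ft_force"],1),"M",np.round(o["torque"],2),"w",round(o["grip_width"],3),"p",np.round(p,4))
    print("roof",np.round(roof,4),"up",np.round(W[:,2],3),"wyaw",round(np.degrees(np.arctan2(W[1,0],W[0,0])),2),"pitch(head up +)",round(W[2,0],3))
    if goal is not None:
        # desired TCP after turn about tool x by th
        th=-np.radians(yaw-np.degrees(np.arctan2(W[1,0],W[0,0])))
        R2=R@Rn.from_rotvec([th,0,0]).as_matrix()
        off=R2@(_Rg.T@(HEAD0-[0,0,.030]-_pg))
        print("tool shift",np.round(R.T@(np.array(goal)-off-p),4),"turn",round(th,3))
    return W,roof
E
python3 -c "
from h import *
wr([.5403,.0838,.12])"
```

```text
t 8.7 F [-0.7 -0.2 -3.5] M [-0.12 -0.06 -0.01] w 0.232 p [ 0.5125 -0.195   0.1213]
roof [ 0.4665 -0.0784  0.1118] up [-0.002  0.027  1.   ] wyaw 111.31 pitch(head up +) -0.026
tool shift [-0.007   0.1253  0.1422] turn -0.117
```

Call:
{"api": "play_rows", "payload": {
  "increments": "-0.003 0.016 0.018 -0.02;-0.003 0.016 0.018 -0.02;-0.003 0.016 0.018 -0.02;-0.002 0.016 0.018 -0.02;0 0.016 0.018 -0.02;0 0.016 0.018 -0.02;0 0.014 0.016 0;0 0.008 0.009 0;0 0 0 0;0 0 0 0"
}}

```text
clock: 9.7
position: [0.5885, -0.0147, 0.1307]
ee_rot: [-0.172, 0.684, 0.176, 0.686]
ft_force: [-0.4, -0.6, -3.2]
grip_width: 0.238
```

```bash
cat > look.py <<'E'
import sys
from h import *
g=eval(sys.argv[2]) if len(sys.argv)>2 else [.5403,.0838,.10]
W,roof=wr(g, float(sys.argv[3]) if len(sys.argv)>3 else 118.)
k=sys.argv[1]
ims=[]
for n in('side','top'):
    c=camera(n);b=c['img'].copy();o=proj(c,[.555,.05,.07])[0].astype(int)
    f=5
    cr=cv2.resize(b[o[1]-45:o[1]+45,o[0]-40:o[0]+40],None,fx=f,fy=f,interpolation=cv2.INTER_CUBIC)
    q=(proj(c,[roof+W[:,2]*.030])[0]-[o[0]-40,o[1]-45]+.5)*f-.5
    cv2.drawMarker(cr,tuple(np.round(q).astype(int)),(0,0,255),cv2.MARKER_CROSS,14,1)
    ims.append(cr)
    print(n,"origin",o-[40,45],"pred head px",np.round(q,1))
cv2.imwrite(f'pics/l{k}.png',np.hstack(ims))
E
python3 look.py 1
```

```text
t 9.7 F [-0.4 -0.6 -3.2] M [-0.18 -0.03 -0.01] w 0.238 p [ 0.5885 -0.0147  0.1307]
roof [0.5281 0.0952 0.1214] up [-0.002  0.027  1.   ] wyaw 118.58 pitch(head up +) -0.024
tool shift [ 0.0213 -0.0159  0.0039] turn 0.01
side origin [307 160] pred head px [206.9 199.6]
top origin [283 166] pred head px [115.1 283.6]
```

View pics/l1.png

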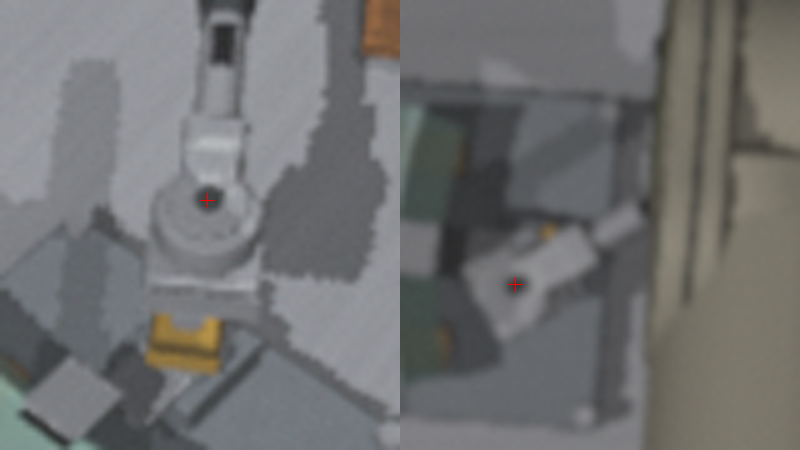

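Call:
{"api": "play_rows", "payload": {
  "increments": "0 -0.008 0.002 0.01;0 -0.008 0.002 0;0.01 0 0 0;0.01 0 0 0;0 0 0 0;0 0 0 0"
}}

```text
clock: 10.4
position: [0.5995, -0.0331, 0.1086]
ee_rot: [-0.166, 0.686, 0.17, 0.688]
ft_force: [0.2, -0.1, -3.9]
grip_width: 0.232
```

```bash
python3 look.py 2 "[.5403,.0838,.07]"
```

```text
t 10.4 F [ 0.2 -0.1 -3.9] M [-0.07 -0.07  0.04] w 0.232 p [ 0.5995 -0.0331  0.1086]
roof [0.5411 0.0779 0.0992] up [-0.001  0.028  1.   ] wyaw 117.53 pitch(head up +) -0.025
tool shift [0.0292 0.0055 0.0029] turn -0.008
side origin [307 160] pred head px [200.4 193.5]
top origin [283 166] pred head px [150.  256.3]
```

View pics/l2.png

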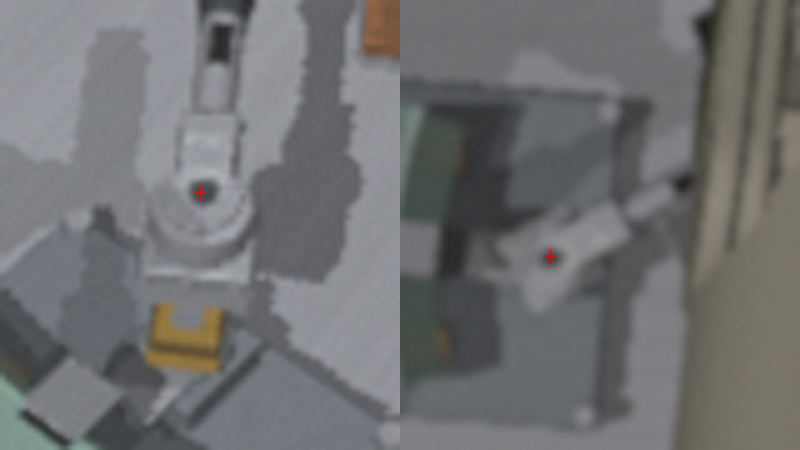

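Call:
{"api": "play_rows", "payload": {
  "increments": "0 0.005 0.003 -0.008;0 0 0 0;0.01 0 0 0;0.008 0 0 0;0 0 0 0;0 0 0 0"
}}

```text
clock: 11.1
position: [0.6002, -0.0253, 0.0897]
ee_rot: [-0.17, 0.685, 0.173, 0.687]
ft_force: [0.1, 0.1, -3.8]
grip_width: 0.232
```

```bash
python3 look.py 3 "[.5403,.0838,.06]"
```

```text
t 11.1 F [ 0.1  0.1 -3.8] M [-0.12 -0.03  0.06] w 0.232 p [ 0.6002 -0.0253  0.0897]
roof [0.5407 0.085  0.0803] up [-0.002  0.027  1.   ] wyaw 118.14 pitch(head up +) -0.025
tool shift [ 0.0203 -0.001  -0.0013] turn 0.002
side origin [307 160] pred head px [189.5 236.5]
top origin [283 166] pred head px [137.  257.5]
```

View pics/l3.png

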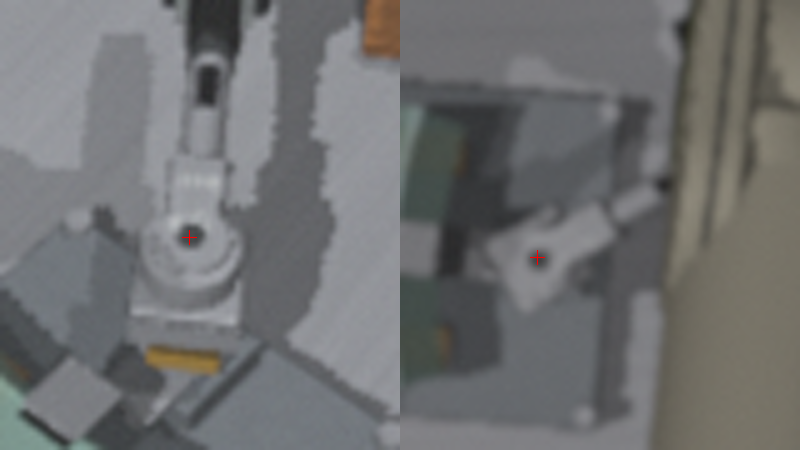

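Call:
{"api": "play_rows", "payload": {
  "increments": "0 -0.001 -0.001 0;0.006 0 0 0;0.006 0 0 0;0 0 0 0;0 0 0 0"
}}

```text
clock: 11.7
position: [0.6001, -0.027, 0.0772]
ee_rot: [-0.17, 0.684, 0.173, 0.688]
ft_force: [0.3, -0.2, -3.7]
grip_width: 0.234
```

```bash
python3 -c "
from h import *
wr([.5403,.0838,.054])"
```

```text
t 11.7 F [ 0.3 -0.2 -3.7] M [-0.12 -0.07 -0.06] w 0.234 p [ 0.6001 -0.027   0.0772]
roof [0.5406 0.0833 0.0677] up [-0.003  0.027  1.   ] wyaw 118.11 pitch(head up +) -0.025
tool shift [ 0.0137  0.0005 -0.0004] turn 0.002
```

Rim at the nut's top, aligned. I'll go down in small steps.

Call:
{"api": "play_rows", "payload": {
  "increments": "0.004 0 0 0;0.004 0 0 0;0 0 0 0;0 0 0 0"
}}

```text
clock: 12.1
position: [0.6001, -0.0266, 0.0685]
ee_rot: [-0.17, 0.684, 0.173, 0.688]
ft_force: [0.3, -0.1, -3.2]
grip_width: 0.234
```

```bash
python3 -c "
from h import *
wr([.5403,.0838,.054])"
```

```text
t 12.1 F [ 0.3 -0.1 -3.2] M [-0.08 -0.08 -0.02] w 0.234 p [ 0.6001 -0.0266  0.0685]
roof [0.5406 0.0837 0.0591] up [-0.003  0.027  1.   ] wyaw 118.13 pitch(head up +) -0.025
tool shift [ 0.0051  0.0002 -0.0005] turn 0.002
```

Call:
{"api": "play_rows", "payload": {
  "increments": "0.004 0 0 0;0 0 0 0;0.001 0 0 0;0 0 0 0"
}}

```text
clock: 12.5
position: [0.6005, -0.0268, 0.0635]
ee_rot: [-0.17, 0.684, 0.173, 0.688]
ft_force: [-1.2, -0.2, -3.4]
grip_width: 0.237
```

```bash
python3 look.py 4 "[.5403,.0838,.054]"
```

```text
t 12.5 F [-1.2 -0.2 -3.4] M [0.05 0.09 0.  ] w 0.237 p [ 0.6005 -0.0268  0.0635]
roof [0.5411 0.0836 0.054 ] up [-0.004  0.027  1.   ] wyaw 118.12 pitch(head up +) -0.025
tool shift [ 0.      0.0005 -0.0008] turn 0.002
side origin [307 160] pred head px [188.3 275.1]
top origin [283 166] pred head px [141.  256.6]
```

View pics/l4.png

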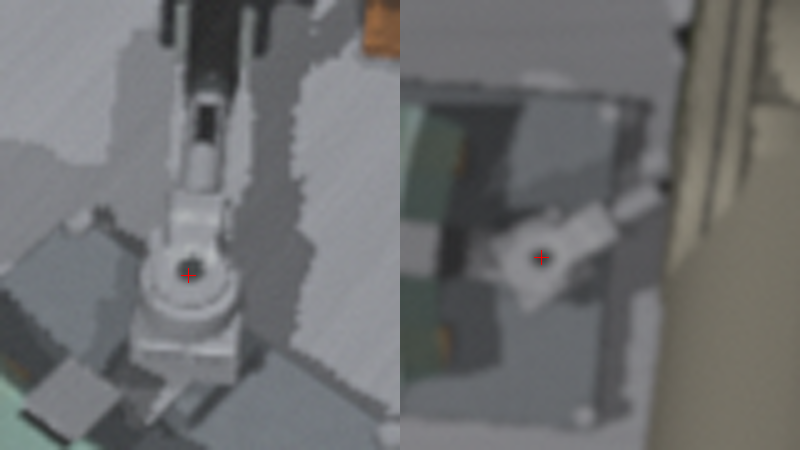

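Call:
{"api": "play_rows", "payload": {
  "increments": "0.0015 0 0 0;0 0 0 0"
}}

```text
clock: 12.8
position: [0.6007, -0.0269, 0.0622]
ee_rot: [-0.17, 0.684, 0.173, 0.688]
ft_force: [-0.1, -0.0, -3.2]
grip_width: 0.234
```

Call:
{"api": "play_rows", "payload": {
  "increments": "0.0015 0 0 0;0 0 0 0"
}}

```text
clock: 13.0
position: [0.6009, -0.027, 0.0608]
ee_rot: [-0.17, 0.684, 0.173, 0.688]
ft_force: [-0.3, -0.2, -1.8]
grip_width: 0.231
```

```bash
python3 -c "
from h import *
wr([.5403,.0838,.054])"
```

```text
t 13.0 F [-0.3 -0.2 -1.8] M [0.08 0.24 0.06] w 0.231 p [ 0.6009 -0.027   0.0608]
roof [0.5414 0.0833 0.0513] up [-0.005  0.027  1.   ] wyaw 118.11 pitch(head up +) -0.026
tool shift [-0.0027  0.0009 -0.001 ] turn 0.002
```

Call:
{"api": "play_rows", "payload": {
  "increments": "0.0015 0 0 0;0 0 0 0"
}}

```text
clock: 13.2
position: [0.6011, -0.0272, 0.0595]
ee_rot: [-0.17, 0.684, 0.173, 0.688]
ft_force: [-0.3, -1.0, -1.8]
grip_width: 0.233
```

Call:
{"api": "play_rows", "payload": {
  "increments": "0.001 0 0 0;0 0 0 0"
}}

```text
clock: 13.4
position: [0.6012, -0.0274, 0.0586]
ee_rot: [-0.17, 0.684, 0.173, 0.688]
ft_force: [-0.7, -0.7, -0.7]
grip_width: 0.233
```

```bash
python3 look.py 5 "[.5403,.0838,.054]"
```

```text
t 13.4 F [-0.7 -0.7 -0.7] M [0.08 0.19 0.1 ] w 0.233 p [ 0.6012 -0.0274  0.0586]
roof [0.5418 0.083  0.049 ] up [-0.006  0.027  1.   ] wyaw 118.09 pitch(head up +) -0.026
tool shift [-0.005   0.0014 -0.0011] turn 0.002
side origin [307 160] pred head px [187.1 281.2]
top origin [283 166] pred head px [142.3 255.2]
```

View pics/l5.png

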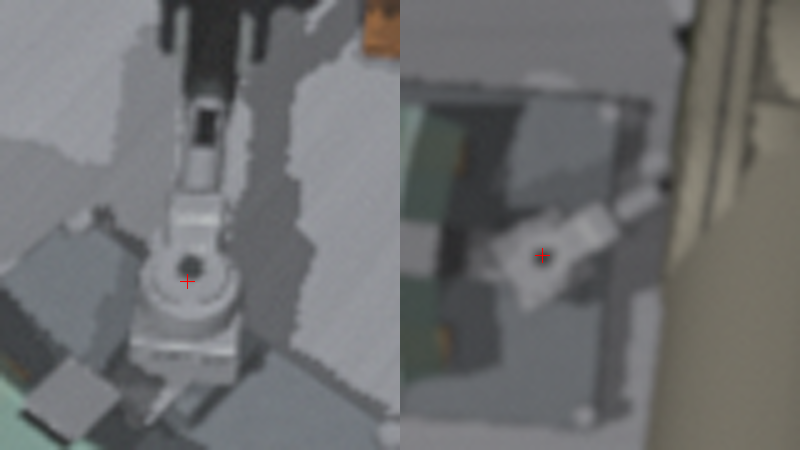

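```bash
python3 - <<'E'
from h import *
s=camera("side");t=camera("top")
u=(np.array([190,267])+.5)/5-.5+[307,160]
v=(np.array([141,257])+.5)/5-.5+[283,166]
for z in(.080,.084,.088): 
    print(z,unproj(s,u,z),unproj(t,v,z), ((proj(s,[.5403,.0838,z])[0]-[307,160]+.5)*5-.5))
E
```

```text
0.08 [[0.54423334 0.07778575 0.08      ]] [[0.54070061 0.0845051  0.08      ]] [189.97911252 281.06218804]
0.084 [[0.54263505 0.08050699 0.084     ]] [[0.54071528 0.08440671 0.084     ]] [190.36761079 274.9307619 ]
0.088 [[0.54103677 0.08322823 0.088     ]] [[0.54072995 0.08430832 0.088     ]] [190.75880654 268.75735448]
```

```bash
python3 - <<'E'
from h import *
c=camera("side");b=c["img"]
cv2.imwrite("pics/z5.png",cv2.resize(b[190:245,315:375],None,fx=10,fy=10,interpolation=cv2.INTER_LANCZOS4))
a=cv2.imread("pics/side0.png")
cv2.imwrite("pics/z0.png",cv2.resize(a[190:245,315:375],None,fx=10,fy=10,interpolation=cv2.INTER_LANCZOS4))
for z in (.054,.043,.040,.038):
    pass
from fit import place,box
# predicted socket bottom rim outer corners if fully seated (z=.040) and with nut yaw 118
sq=np.array([[x,y,0] for x,y in((-.022,-.022),(.022,-.022),(.022,.022),(-.022,.022))])
for z in(.040,.044): print(z,np.round((proj(c,place(sq,.5411,.0836,z,np.radians(118)))-[315,190]+.5)*10-.5).tolist())
st()
E
```

```text
0.04 [[196.0, 285.0], [173.0, 454.0], [388.0, 475.0], [404.0, 305.0]]
0.044 [[197.0, 273.0], [174.0, 442.0], [389.0, 464.0], [405.0, 294.0]]
t 13.65 p [ 0.6012 -0.0273  0.0587] x [ 0.006  0.006 -1.   ] yhead 118.05 F [-1.2 -0.7 -1. ] M [-0.03  0.16  0.06] w 0.233
q [-0.48  0.45  0.57  1.73 -0.29  1.04  0.68]
```

View pics/z5.png

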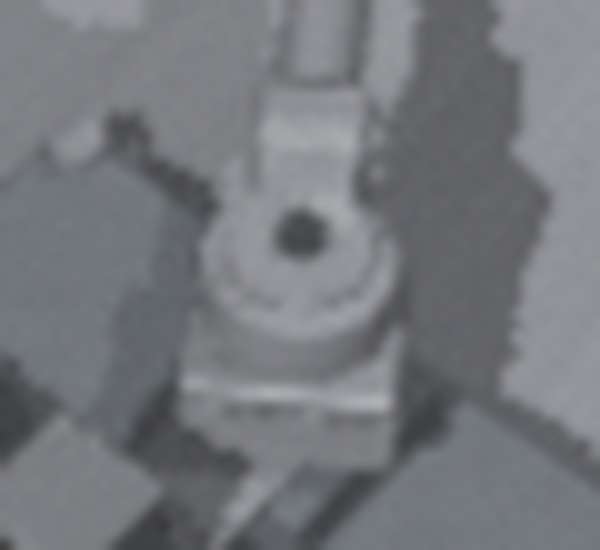

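Call:
{"api": "play_rows", "payload": {
  "increments": "-0.002 0.0015 -0.0015 0;0 0 0 0;0.002 0 0 0;0 0 0 0"
}}

```text
clock: 14.05
position: [0.5997, -0.0266, 0.059]
ee_rot: [-0.17, 0.683, 0.173, 0.689]
ft_force: [-0.3, 0.5, -1.0]
grip_width: 0.235
```

```bash
python3 look.py 6 "[.5403,.0838,.054]"
```

```text
t 14.05 F [-0.3  0.5 -1. ] M [0.1  0.07 0.02] w 0.235 p [ 0.5997 -0.0266  0.059 ]
roof [0.5403 0.0838 0.0494] up [-0.007  0.027  1.   ] wyaw 118.08 pitch(head up +) -0.027
tool shift [-0.0046  0.     -0.0002] turn 0.001
side origin [307 160] pred head px [189.2 283.6]
top origin [283 166] pred head px [140.9 258.1]
```

View pics/l6.png

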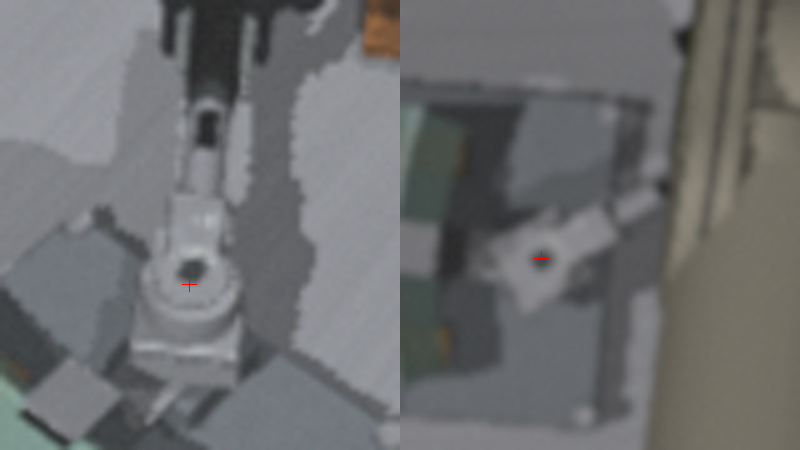

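Call:
{"api": "play_rows", "payload": {
  "increments": "0 0 0 0.02;0.002 0 0 -0.02;0 0 0 -0.02;0.001 0 0 0.02;0 0 0 0",
  "squeeze": 120
}}

```text
clock: 14.65
position: [0.6005, -0.0269, 0.0565]
ee_rot: [-0.17, 0.683, 0.173, 0.69]
ft_force: [0.8, -0.8, 1.0]
grip_width: 0.213
```

```bash
python3 look.py 7 "[.5403,.0838,.054]"
```

```text
t 14.65 F [ 0.8 -0.8  1. ] M [0.06 0.18 0.03] w 0.213 p [ 0.6005 -0.0269  0.0565]
roof [0.5412 0.0835 0.0468] up [-0.009  0.027  1.   ] wyaw 118.06 pitch(head up +) -0.028
tool shift [-0.0073  0.0007 -0.0007] turn 0.001
side origin [307 160] pred head px [187.7 286.2]
top origin [283 166] pred head px [141.4 256.6]
```

View pics/l7.png

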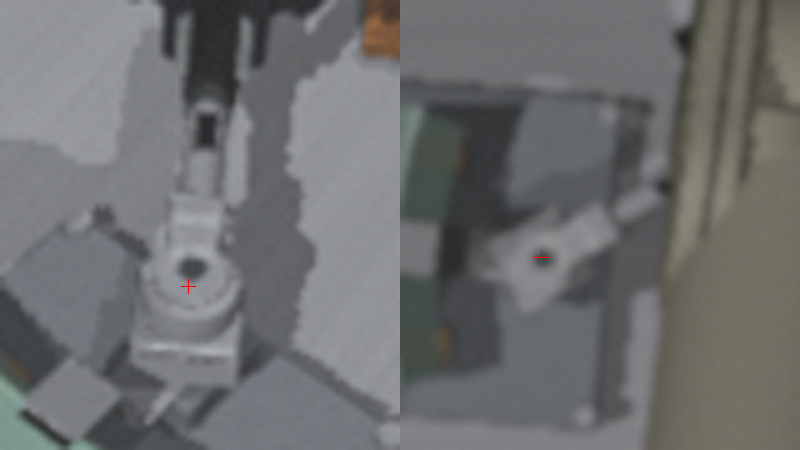

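```bash
python3 - <<'E'
from h import *
from scipy.optimize import least_squares
s=camera("side");t=camera("top")
O={"s":np.array([307,160]),"t":np.array([283,166])}
pred={1:(.528,.095,.1514),2:(.541,.078,.1292),3:(.5406,.0852,.1103),4:(.541,.0838,.084),5:(.5416,.0838,.079),6:(.5401,.0846,.0794),7:(.541,.0843,.0768)}
def blob(im,near):
    x,y=near;g=im.max(2).astype(float); 
    for _ in range(4):
        yy,xx=np.mgrid[0:g.shape[0],0:g.shape[1]]
        r=np.hypot(xx-x,yy-y)<13
        th=(g[r].min()+np.median(g[np.hypot(xx-x,yy-y)<22]))/2
        w=np.clip(th-g,0,None)*r
        x,y=(w*xx).sum()/w.sum(),(w*yy).sum()/w.sum()
    return np.array([x,y])
near={1:((206,199),(115,284)),2:((201,193),(150,256)),3:((190,236),(137,258)),4:((190,267),(141,257)),5:((190,267),(141,256)),6:((191,270),(141,258)),7:((191,268),(141,257))}
def tri(us,ut):
    f=lambda X:np.r_[proj(s,X)[0]-us,proj(t,X)[0]-ut]
    r=least_squares(f,[.54,.08,.08],x_scale=.01);return r.x,r.fun
for k in near:
    im=cv2.imread(f"pics/l{k}.png");im_s,im_t=im[:,:400],im[:,400:]
    a,b=blob(im_s,near[k][0]),blob(im_t,near[k][1])
    us=(a+.5)/5-.5+O["s"];ut=(b+.5)/5-.5+O["t"]
    X,res=tri(us,ut);print(k,np.round(a,1),np.round(b,1),"X",np.round(X,4),"pred",pred[k],"dz",round(X[2]-pred[k][2],4),np.round(res,2))
# rest
A,B=cv2.imread("pics/side0.png"),cv2.imread("pics/top0.png")
def raw(im,p):
    o=np.array(p)-20;c=cv2.resize(im[o[1]:o[1]+40,o[0]:o[0]+40],None,fx=5,fy=5,interpolation=cv2.INTER_CUBIC)
    return (blob(c,(100,100))+.5)/5-.5+o
X,res=tri(raw(A,(363,140)),raw(B,(392,180)));print("rest head",X,res)
# nut stud: top face centre from both
u=(np.array([398,142])+.5)/5-.5+[265,195];v=(np.array([340,287])+.5)/6-.5+[255,170]
print("nut",tri(u,v))
E
```

```text
1 [209.3 198.5] [115.3 285.4] X [0.5272 0.0959 0.1525] pred (0.528, 0.095, 0.1514) dz 0.0011 [-0. -0.  0.  0.]
2 [203.6 192.2] [150.3 258.4] X [0.54   0.0785 0.1305] pred (0.541, 0.078, 0.1292) dz 0.0013 [-0.04 -0.    0.03  0.04]
3 [191.4 235.5] [138.7 259.9] X [0.5398 0.0852 0.1109] pred (0.5406, 0.0852, 0.1103) dz 0.0006 [ 0.15  0.01 -0.11 -0.17]
4 [190.5 269.1] [141.3 258.1] X [0.5402 0.0842 0.0883] pred (0.541, 0.0838, 0.084) dz 0.0043 [ 0.01  0.   -0.01 -0.01]
5 [190.5 267.3] [142.9 257.7] X [0.5405 0.0834 0.0884] pred (0.5416, 0.0838, 0.079) dz 0.0094 [ 0.06  0.   -0.04 -0.06]
6 [192.  270.4] [141.5 260. ] X [0.5393 0.0842 0.088 ] pred (0.5401, 0.0846, 0.0794) dz 0.0086 [ 0.06  0.   -0.04 -0.07]
7 [192.3 268.4] [143.2 258.7] X [0.5399 0.0832 0.088 ] pred (0.541, 0.0843, 0.0768) dz 0.0112 [ 0.03  0.   -0.02 -0.03]
rest head [ 0.63489088 -0.13829964  0.06782358] [-0.20510633 -0.01516525  0.12075395  0.20446714]
nut (array([0.53976552, 0.08406236, 0.05666382]), array([ 0.10092101,  0.00776686, -0.07026567, -0.11555673]))
```

Call:
{"api": "play_rows", "payload": {
  "increments": "-0.0025 0 0 0;0 0 0 0;0 0 -0.0025 0.02;0 0 -0.0025 0.02;0 0 0 0"
}}

```text
clock: 15.35
position: [0.5954, -0.0285, 0.0589]
ee_rot: [-0.155, 0.686, 0.158, 0.693]
ft_force: [1.6, -0.4, -0.7]
grip_width: 0.216
```

```bash
cat > tq.py <<'E'
from h import *
o=get_obs();R=Rn.from_quat(o["ee_rot"]).as_matrix();p=np.array(o["position"]);F=np.array(o["ft_force"]);M=np.array(o["torque"])
N=np.array([.5405,.0838,.054]);r=p-N
y=np.degrees(np.arctan2(R[1,1],R[0,1]))
hr=np.degrees(np.arctan2(-r[1],-r[0]))
print("t",round(o["clock"],2),"p",np.round(p,4),"yaw",round(y,2),"heading by pos",round(hr,2),"rad",round(np.hypot(r[0],r[1]),4),"F tool",np.round(R.T@F,1),"Mz",round(M[2],2),"Mnut",round((np.cross(r,F)+M)[2],2),"M via pos only",round(np.cross(r,F)[2],2),"tilt",np.round(R[:2,0],3))
E
python3 tq.py
```

```text
t 15.35 p [ 0.5954 -0.0285  0.0589] yaw 115.61 heading by pos 116.07 rad 0.125 F tool [ 0.7 -1.   1.3] Mz 0.01 Mnut 0.16 M via pos only 0.16 tilt [0.008 0.007]
```

Call:
{"api": "play_rows", "payload": {
  "increments": "0 0 -0.0038 0.03;0 0 -0.0038 0.03"
}}

```text
clock: 15.55
position: [0.589, -0.0322, 0.0592]
ee_rot: [-0.133, 0.69, 0.136, 0.698]
ft_force: [1.4, -1.0, 0.1]
grip_width: 0.22
```

```bash
python3 tq.py
```

```text
t 15.55 p [ 0.589  -0.0322  0.0592] yaw 111.94 heading by pos 112.69 rad 0.1257 F tool [-0.1 -1.5  1. ] Mz 0.02 Mnut 0.14 M via pos only 0.12 tilt [0.01  0.007]
```

Call:
{"api": "play_rows", "payload": {
  "increments": "0 0 -0.0025 0.02;0 0 -0.0025 0.02"
}}

```text
clock: 15.75
position: [0.5839, -0.0348, 0.0593]
ee_rot: [-0.117, 0.693, 0.12, 0.701]
ft_force: [0.9, -2.2, 0.7]
grip_width: 0.216
```

```bash
python3 tq.py
```

```text
t 15.75 p [ 0.5839 -0.0348  0.0593] yaw 109.36 heading by pos 110.1 rad 0.1263 F tool [-0.7 -2.4  0.1] Mz 0.04 Mnut 0.05 M via pos only 0.01 tilt [0.011 0.006]
```

Call:
{"api": "play_rows", "payload": {
  "increments": "0 -0.0007 -0.0025 0.02;0 -0.0005 -0.0025 0.02"
}}

```text
clock: 15.95
position: [0.579, -0.0368, 0.0591]
ee_rot: [-0.102, 0.695, 0.106, 0.703]
ft_force: [2.7, 2.2, -1.6]
grip_width: 0.221
```

```bash
python3 tq.py
```

```text
t 15.95 p [ 0.579  -0.0368  0.0591] yaw 106.9 heading by pos 107.68 rad 0.1266 F tool [1.6 1.3 3.2] Mz 0.18 Mnut 0.59 M via pos only 0.41 tilt [0.01  0.007]
```

Call:
{"api": "play_rows", "payload": {
  "increments": "0 0 -0.0025 0.02;0 0 -0.0025 0.02"
}}

```text
clock: 16.15
position: [0.575, -0.0379, 0.0595]
ee_rot: [-0.087, 0.697, 0.091, 0.706]
ft_force: [2.6, 0.1, -1.9]
grip_width: 0.22
```

```bash
python3 tq.py
```

```text
t 16.15 p [ 0.575  -0.0379  0.0595] yaw 104.48 heading by pos 105.81 rad 0.1265 F tool [ 1.9 -0.6  2.5] Mz 0.39 Mnut 0.71 M via pos only 0.32 tilt [0.013 0.007]
```

Call:
{"api": "play_rows", "payload": {
  "increments": "0 0 -0.0035 0.015;0 0 -0.0035 0.015"
}}

```text
clock: 16.35
position: [0.5692, -0.0393, 0.0599]
ee_rot: [-0.076, 0.697, 0.08, 0.709]
ft_force: [5.8, 0.2, -1.9]
grip_width: 0.222
```

```bash
python3 tq.py
```

```text
t 16.35 p [ 0.5692 -0.0393  0.0599] yaw 102.62 heading by pos 103.13 rad 0.1264 F tool [ 2.  -1.1  5.7] Mz 0.02 Mnut 0.74 M via pos only 0.72 tilt [0.016 0.007]
```

Call:
{"api": "play_rows", "payload": {
  "increments": "0 0 -0.003 0.018;0 0 -0.003 0.018"
}}

```text
clock: 16.55
position: [0.5645, -0.0402, 0.0604]
ee_rot: [-0.062, 0.697, 0.066, 0.711]
ft_force: [5.9, 1.0, -2.5]
grip_width: 0.215
```

```bash
python3 tq.py
```

```text
t 16.55 p [ 0.5645 -0.0402  0.0604] yaw 100.39 heading by pos 100.96 rad 0.1263 F tool [ 2.7 -0.1  5.9] Mz 0.12 Mnut 0.88 M via pos only 0.76 tilt [0.02  0.008]
```

Call:
{"api": "play_rows", "payload": {
  "increments": "0.0005 0 -0.003 0.02;0.0005 0 -0.003 0.02"
}}

```text
clock: 16.75
position: [0.5597, -0.0411, 0.06]
ee_rot: [-0.047, 0.697, 0.051, 0.714]
ft_force: [5.1, -0.7, -1.6]
grip_width: 0.215
```

```bash
python3 tq.py
```

```text
t 16.75 p [ 0.5597 -0.0411  0.06  ] yaw 97.94 heading by pos 98.75 rad 0.1264 F tool [ 1.7 -1.5  4.9] Mz 0.2 Mnut 0.83 M via pos only 0.62 tilt [0.023 0.008]
```

Call:
{"api": "play_rows", "payload": {
  "increments": "0.0005 0 -0.003 0.02;0.0005 0 -0.003 0.02"
}}

```text
clock: 16.95
position: [0.5548, -0.0419, 0.0595]
ee_rot: [-0.032, 0.697, 0.036, 0.716]
ft_force: [4.7, -0.1, -0.0]
grip_width: 0.22
```

```bash
python3 tq.py
```

```text
t 16.95 p [ 0.5548 -0.0419  0.0595] yaw 95.48 heading by pos 96.5 rad 0.1265 F tool [ 0.1 -0.6  4.6] Mz 0.3 Mnut 0.88 M via pos only 0.58 tilt [0.027 0.008]
```

Call:
{"api": "play_rows", "payload": {
  "increments": "0.0003 0 -0.0035 0.014;0.0003 0 -0.0033 0.016"
}}

```text
clock: 17.15
position: [0.5497, -0.0423, 0.0597]
ee_rot: [-0.02, 0.696, 0.025, 0.718]
ft_force: [6.6, 0.8, -1.0]
grip_width: 0.219
```

```bash
python3 tq.py
```

```text
t 17.15 p [ 0.5497 -0.0423  0.0597] yaw 93.6 heading by pos 94.18 rad 0.1265 F tool [1.2 0.4 6.6] Mz 0.02 Mnut 0.86 M via pos only 0.84 tilt [0.031 0.008]
```

Call:
{"api": "play_rows", "payload": {
  "increments": "0 0 -0.0032 0.018;0 0 -0.0032 0.018"
}}

```text
clock: 17.35
position: [0.5449, -0.0425, 0.0604]
ee_rot: [-0.006, 0.694, 0.011, 0.72]
ft_force: [5.9, 0.3, -1.9]
grip_width: 0.217
```

```bash
python3 tq.py
```

```text
t 17.35 p [ 0.5449 -0.0425  0.0604] yaw 91.38 heading by pos 92.02 rad 0.1264 F tool [2.1 0.1 5.8] Mz 0.14 Mnut 0.89 M via pos only 0.75 tilt [0.036 0.008]
```

Call:
{"api": "play_rows", "payload": {
  "increments": "0.0003 0 -0.0033 0.018;0.0003 0 -0.0033 0.018;0.0003 0 -0.0033 0.018"
}}

```text
clock: 17.65
position: [0.5376, -0.0425, 0.0605]
ee_rot: [0.015, 0.692, -0.009, 0.722]
ft_force: [7.4, 0.0, -1.6]
grip_width: 0.218
```

```bash
python3 tq.py
```

```text
t 17.65 p [ 0.5376 -0.0425  0.0605] yaw 88.04 heading by pos 88.67 rad 0.1264 F tool [1.9 0.3 7.3] Mz 0.18 Mnut 1.11 M via pos only 0.93 tilt [0.043 0.008]
```

Call:
{"api": "play_rows", "payload": {
  "increments": "0.0003 0 -0.0033 0.018;0.0003 0 -0.0033 0.018"
}}

```text
clock: 17.85
position: [0.5327, -0.0423, 0.0606]
ee_rot: [0.029, 0.69, -0.023, 0.723]
ft_force: [6.5, -1.0, -2.6]
grip_width: 0.218
```

```bash
python3 tq.py
```

```text
t 17.85 p [ 0.5327 -0.0423  0.0606] yaw 85.81 heading by pos 86.47 rad 0.1264 F tool [ 2.9 -0.6  6.5] Mz 0.12 Mnut 0.95 M via pos only 0.83 tilt [0.048 0.008]
```

Call:
{"api": "play_rows", "payload": {
  "increments": "0 0 0 0"
}}

```text
clock: 17.95
position: [0.533, -0.0422, 0.0609]
ee_rot: [0.03, 0.689, -0.023, 0.724]
ft_force: [5.3, -0.6, -2.4]
grip_width: 0.215
```

```bash
python3 tq.py; python3 look.py 8
```

```text
t 17.95 p [ 0.533  -0.0422  0.0609] yaw 85.74 heading by pos 86.62 rad 0.1262 F tool [ 2.7 -0.2  5.2] Mz 0.23 Mnut 0.9 M via pos only 0.67 tilt [0.05  0.008]
t 17.95 F [ 5.3 -0.6 -2.4] M [ 0.04 -0.9   0.23] w 0.215 p [ 0.533  -0.0422  0.0609]
roof [0.5423 0.0829 0.0523] up [-0.032  0.02   0.999] wyaw 85.71 pitch(head up +) -0.018
tool shift [-0.0477  0.021   0.0672] turn -0.564
side origin [307 160] pred head px [188.5 275.9]
top origin [283 166] pred head px [142.8 255.8]
```

View pics/l8.png

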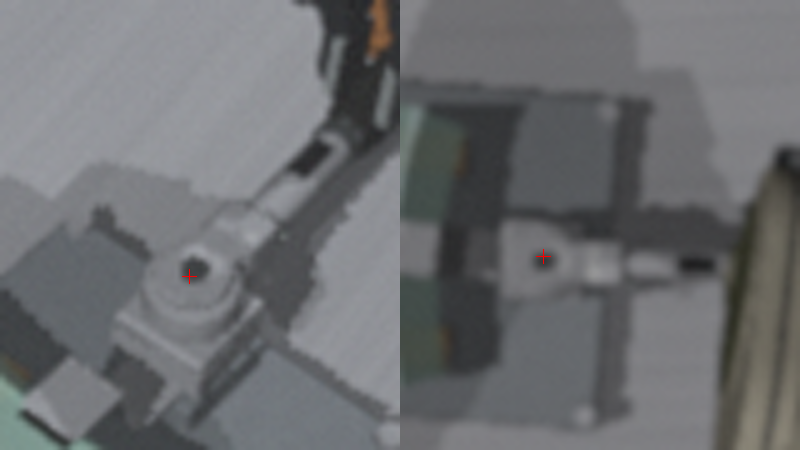

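Call:
{"api": "play_rows", "payload": {
  "increments": "0 0 -0.0035 0.015"
}}

```text
clock: 18.15
position: [0.5306, -0.042, 0.061]
ee_rot: [0.035, 0.688, -0.028, 0.724]
ft_force: [8.4, -0.4, -3.5]
grip_width: 0.217
```

```bash
python3 tq.py
```

```text
t 18.15 p [ 0.5306 -0.042   0.061 ] yaw 84.88 heading by pos 85.48 rad 0.1262 F tool [4.  0.3 8.2] Mz 0.1 Mnut 1.16 M via pos only 1.06 tilt [0.052 0.008]
```

Call:
{"api": "play_rows", "payload": {
  "increments": "0 0 -0.003 0.018"
}}

```text
clock: 18.25
position: [0.5283, -0.0418, 0.0612]
ee_rot: [0.042, 0.687, -0.035, 0.725]
ft_force: [7.9, -1.3, -3.5]
grip_width: 0.217
```

```bash
python3 tq.py
```

```text
t 18.25 p [ 0.5283 -0.0418  0.0612] yaw 83.77 heading by pos 84.44 rad 0.1262 F tool [ 3.9 -0.5  7.8] Mz 0.18 Mnut 1.19 M via pos only 1.01 tilt [0.054 0.007]
```

Call:
{"api": "play_rows", "payload": {
  "increments": "0.0008 0 -0.003 0.018"
}}

```text
clock: 18.35
position: [0.5262, -0.0416, 0.0607]
ee_rot: [0.049, 0.686, -0.042, 0.725]
ft_force: [6.9, -1.3, -2.3]
grip_width: 0.222
```

```bash
python3 tq.py
```

```text
t 18.35 p [ 0.5262 -0.0416  0.0607] yaw 82.66 heading by pos 83.48 rad 0.1262 F tool [ 2.7 -0.4  6.9] Mz 0.17 Mnut 1.06 M via pos only 0.89 tilt [0.056 0.007]
```

Call:
{"api": "play_rows", "payload": {
  "increments": "0.0008 0 -0.003 0.018"
}}

```text
clock: 18.45
position: [0.524, -0.0415, 0.0602]
ee_rot: [0.056, 0.684, -0.048, 0.725]
ft_force: [6.3, 0.1, -0.3]
grip_width: 0.219
```

```bash
python3 tq.py
```

```text
t 18.45 p [ 0.524  -0.0415  0.0602] yaw 81.55 heading by pos 82.5 rad 0.1264 F tool [0.7 1.  6.2] Mz 0.28 Mnut 1.07 M via pos only 0.79 tilt [0.058 0.007]
```

Call:
{"api": "play_rows", "payload": {
  "increments": "0 0 -0.0035 0.014"
}}

```text
clock: 18.55
position: [0.5215, -0.0411, 0.0605]
ee_rot: [0.062, 0.683, -0.054, 0.726]
ft_force: [7.7, -0.1, -1.7]
grip_width: 0.221
```

```bash
python3 tq.py
```

```text
t 18.55 p [ 0.5215 -0.0411  0.0605] yaw 80.67 heading by pos 81.35 rad 0.1264 F tool [2.2 1.1 7.5] Mz 0.13 Mnut 1.09 M via pos only 0.96 tilt [0.061 0.007]
```

Call:
{"api": "play_rows", "payload": {
  "increments": "0 0 -0.003 0.018"
}}

```text
clock: 18.65
position: [0.5194, -0.0407, 0.0608]
ee_rot: [0.069, 0.682, -0.06, 0.726]
ft_force: [7.7, -0.2, -3.1]
grip_width: 0.221
```

```bash
python3 tq.py
```

```text
t 18.65 p [ 0.5194 -0.0407  0.0608] yaw 79.56 heading by pos 80.37 rad 0.1263 F tool [3.6 1.1 7.4] Mz 0.25 Mnut 1.22 M via pos only 0.96 tilt [0.063 0.006]
```

Call:
{"api": "play_rows", "payload": {
  "increments": "0.0003 0 -0.003 0.018"
}}

```text
clock: 18.75
position: [0.5172, -0.0403, 0.0607]
ee_rot: [0.076, 0.68, -0.067, 0.726]
ft_force: [7.1, -1.6, -2.5]
grip_width: 0.221
```

```bash
python3 tq.py
```

```text
t 18.75 p [ 0.5172 -0.0403  0.0607] yaw 78.46 heading by pos 79.39 rad 0.1263 F tool [ 2.9 -0.1  7.1] Mz 0.27 Mnut 1.18 M via pos only 0.92 tilt [0.066 0.006]
```

Call:
{"api": "play_rows", "payload": {
  "increments": "0.0003 0 -0.0033 0.016"
}}

```text
clock: 18.85
position: [0.5149, -0.0398, 0.0607]
ee_rot: [0.082, 0.679, -0.073, 0.726]
ft_force: [7.0, -1.3, -1.8]
grip_width: 0.22
```

```bash
python3 tq.py
```

```text
t 18.85 p [ 0.5149 -0.0398  0.0607] yaw 77.47 heading by pos 78.29 rad 0.1263 F tool [2.3 0.2 7. ] Mz 0.18 Mnut 1.08 M via pos only 0.9 tilt [0.068 0.006]
```

Call:
{"api": "play_rows", "payload": {
  "increments": "0.0003 0 -0.0033 0.016"
}}

```text
clock: 18.95
position: [0.5126, -0.0393, 0.0607]
ee_rot: [0.088, 0.677, -0.079, 0.726]
ft_force: [8.1, -1.5, -2.2]
grip_width: 0.216
```

```bash
python3 tq.py
```

```text
t 18.95 p [ 0.5126 -0.0393  0.0607] yaw 76.48 heading by pos 77.23 rad 0.1262 F tool [2.8 0.4 8.1] Mz 0.2 Mnut 1.24 M via pos only 1.04 tilt [0.071 0.006]
```

Call:
{"api": "play_rows", "payload": {
  "increments": "0.0003 0 -0.0033 0.016"
}}

```text
clock: 19.05
position: [0.5104, -0.0388, 0.0607]
ee_rot: [0.095, 0.675, -0.084, 0.726]
ft_force: [8.1, -1.1, -2.2]
grip_width: 0.217
```

```bash
python3 tq.py
```

```text
t 19.05 p [ 0.5104 -0.0388  0.0607] yaw 75.48 heading by pos 76.19 rad 0.1262 F tool [2.8 0.9 8. ] Mz 0.21 Mnut 1.24 M via pos only 1.03 tilt [0.073 0.005]
```

Call:
{"api": "play_rows", "payload": {
  "increments": "0.0003 0 -0.0033 0.016"
}}

```text
clock: 19.15
position: [0.5082, -0.0382, 0.0607]
ee_rot: [0.101, 0.674, -0.09, 0.727]
ft_force: [8.0, -1.7, -1.9]
grip_width: 0.216
```

```bash
python3 tq.py
```

```text
t 19.15 p [ 0.5082 -0.0382  0.0607] yaw 74.48 heading by pos 75.18 rad 0.1262 F tool [2.5 0.5 8. ] Mz 0.18 Mnut 1.2 M via pos only 1.03 tilt [0.076 0.005]
```

Call:
{"api": "play_rows", "payload": {
  "increments": "0.0003 0 -0.0033 0.016"
}}

```text
clock: 19.25
position: [0.5061, -0.0376, 0.0607]
ee_rot: [0.107, 0.672, -0.096, 0.727]
ft_force: [9.3, -0.6, -2.9]
grip_width: 0.218
```

```bash
python3 tq.py
```

```text
t 19.25 p [ 0.5061 -0.0376  0.0607] yaw 73.49 heading by pos 74.18 rad 0.1262 F tool [3.6 2.  8.8] Mz 0.19 Mnut 1.33 M via pos only 1.14 tilt [0.079 0.005]
```

Call:
{"api": "play_rows", "payload": {
  "increments": "0.0003 0 -0.0033 0.016"
}}

```text
clock: 19.35
position: [0.504, -0.037, 0.0607]
ee_rot: [0.114, 0.67, -0.102, 0.727]
ft_force: [9.2, -1.2, -3.2]
grip_width: 0.219
```

```bash
python3 tq.py
```

```text
t 19.35 p [ 0.504  -0.037   0.0607] yaw 72.49 heading by pos 73.18 rad 0.1262 F tool [4.  1.6 8.9] Mz 0.16 Mnut 1.32 M via pos only 1.15 tilt [0.082 0.004]
```

Call:
{"api": "play_rows", "payload": {
  "increments": "0.0006 0 -0.003 0.015"
}}

```text
clock: 19.45
position: [0.5022, -0.0364, 0.0605]
ee_rot: [0.12, 0.668, -0.108, 0.727]
ft_force: [8.1, -2.4, -1.9]
grip_width: 0.213
```

```bash
python3 tq.py
```

```text
t 19.45 p [ 0.5022 -0.0364  0.0605] yaw 71.55 heading by pos 72.32 rad 0.1262 F tool [2.5 0.2 8.3] Mz 0.25 Mnut 1.31 M via pos only 1.06 tilt [0.085 0.004]
```

Call:
{"api": "play_rows", "payload": {
  "increments": "0.0006 0 -0.003 0.015"
}}

```text
clock: 19.55
position: [0.5004, -0.0359, 0.0602]
ee_rot: [0.126, 0.666, -0.113, 0.727]
ft_force: [7.0, -1.4, -1.9]
grip_width: 0.216
```

```bash
python3 tq.py
```

```text
t 19.55 p [ 0.5004 -0.0359  0.0602] yaw 70.61 heading by pos 71.47 rad 0.1262 F tool [2.5 1.  6.9] Mz 0.21 Mnut 1.11 M via pos only 0.9 tilt [0.087 0.003]
```

Call:
{"api": "play_rows", "payload": {
  "increments": "0 0 -0.003 0.014"
}}

```text
clock: 19.65
position: [0.4985, -0.0352, 0.0605]
ee_rot: [0.131, 0.664, -0.118, 0.726]
ft_force: [8.2, -1.5, -3.4]
grip_width: 0.215
```

```bash
python3 tq.py
```

```text
t 19.65 p [ 0.4985 -0.0352  0.0605] yaw 69.73 heading by pos 70.57 rad 0.1261 F tool [4.1 1.3 7.9] Mz 0.26 Mnut 1.31 M via pos only 1.04 tilt [0.09  0.003]
```

Call:
{"api": "play_rows", "payload": {
  "increments": "0.0003 0 -0.003 0.014"
}}

```text
clock: 19.75
position: [0.4967, -0.0345, 0.0604]
ee_rot: [0.137, 0.662, -0.123, 0.726]
ft_force: [7.6, -2.6, -2.9]
grip_width: 0.213
```

```bash
python3 tq.py
```

```text
t 19.75 p [ 0.4967 -0.0345  0.0604] yaw 68.86 heading by pos 69.69 rad 0.1261 F tool [3.5 0.2 7.8] Mz 0.23 Mnut 1.24 M via pos only 1.02 tilt [0.093 0.003]
```

Call:
{"api": "play_rows", "payload": {
  "increments": "0.0003 0 -0.003 0.014"
}}

```text
clock: 19.85
position: [0.4949, -0.0338, 0.0604]
ee_rot: [0.143, 0.66, -0.128, 0.726]
ft_force: [7.0, -1.7, -3.0]
grip_width: 0.218
```

```bash
python3 tq.py
```

```text
t 19.85 p [ 0.4949 -0.0338  0.0604] yaw 67.98 heading by pos 68.8 rad 0.1262 F tool [3.7 1.  6.8] Mz 0.27 Mnut 1.17 M via pos only 0.9 tilt [0.095 0.002]
```

Call:
{"api": "play_rows", "payload": {
  "increments": "0.0002 0 -0.0025 0.012"
}}

```text
clock: 19.95
position: [0.4934, -0.0332, 0.0605]
ee_rot: [0.147, 0.658, -0.133, 0.726]
ft_force: [7.6, -2.0, -3.2]
grip_width: 0.217
```

```bash
python3 tq.py; python3 look.py 9 >/dev/null
```

```text
t 19.95 p [ 0.4934 -0.0332  0.0605] yaw 67.23 heading by pos 68.08 rad 0.1262 F tool [3.9 0.9 7.5] Mz 0.29 Mnut 1.28 M via pos only 0.99 tilt [0.098 0.002]
```

View pics/l9.png

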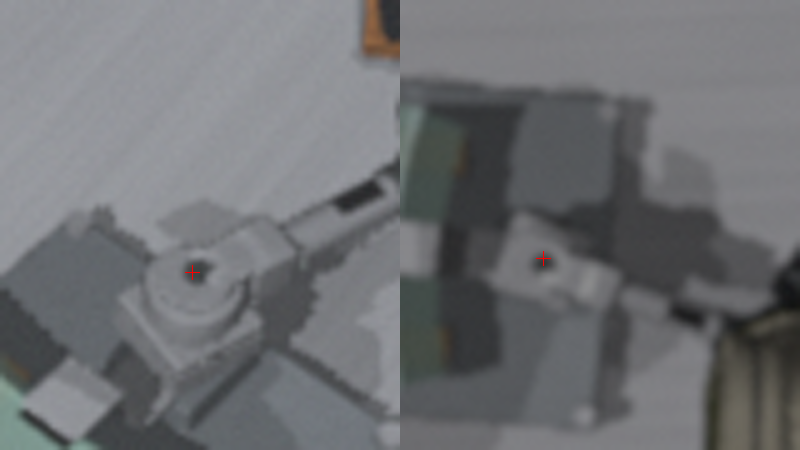

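Call:
{"api": "play_rows", "payload": {
  "increments": "0.0002 0 -0.003 0.016"
}}

```text
clock: 20.15
position: [0.4916, -0.0324, 0.0605]
ee_rot: [0.153, 0.656, -0.138, 0.726]
ft_force: [7.0, -0.3, -3.1]
grip_width: 0.218
```

```bash
python3 tq.py
```

```text
t 20.15 p [ 0.4916 -0.0324  0.0605] yaw 66.29 heading by pos 67.19 rad 0.1261 F tool [3.8 2.4 6.2] Mz 0.23 Mnut 1.07 M via pos only 0.83 tilt [0.1   0.001]
```

Call:
{"api": "play_rows", "payload": {
  "increments": "0.0002 0 -0.003 0.015"
}}

```text
clock: 20.25
position: [0.4896, -0.0315, 0.0604]
ee_rot: [0.159, 0.655, -0.143, 0.725]
ft_force: [6.5, -1.2, -3.7]
grip_width: 0.217
```

```bash
python3 tq.py
```

```text
t 20.25 p [ 0.4896 -0.0315  0.0604] yaw 65.37 heading by pos 66.19 rad 0.1261 F tool [4.4 1.5 6. ] Mz 0.31 Mnut 1.12 M via pos only 0.81 tilt [0.102 0.001]
```

```bash
python3 look.py 10 >/dev/null; python3 -c "
import cv2,numpy as np
a=[cv2.imread(f'pics/l{k}.png')[180:340,480:720] for k in(8,9,10)]
b=[cv2.imread(f'pics/l{k}.png')[200:400,90:330] for k in(8,9,10)]
cv2.imwrite('pics/cmp.png',cv2.resize(np.vstack([np.hstack(a),np.hstack(b)]),None,fx=1.1,fy=1.1))"
```

```text
(no output)
```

View pics/cmp.png

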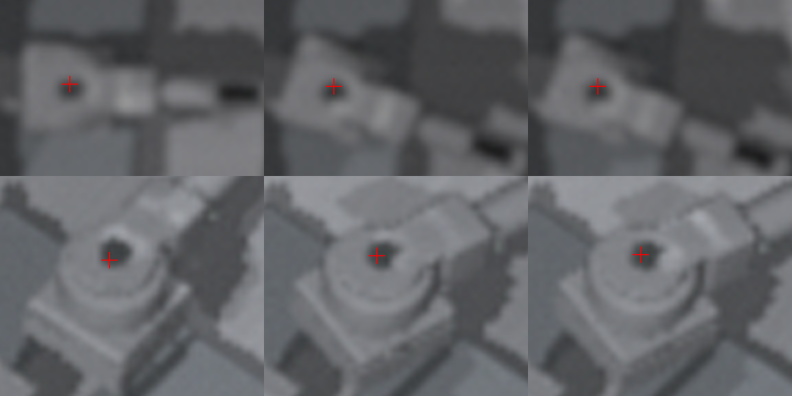

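Call:
{"api": "play_rows", "payload": {
  "increments": "0 0 0.0025 -0.02"
}}

```text
clock: 20.45
position: [0.492, -0.0325, 0.0608]
ee_rot: [0.152, 0.656, -0.137, 0.727]
ft_force: [7.8, -0.3, -3.8]
grip_width: 0.213
```

```bash
python3 tq.py
```

```text
t 20.45 p [ 0.492  -0.0325  0.0608] yaw 66.51 heading by pos 67.38 rad 0.126 F tool [4.6 2.7 6.8] Mz 0.43 Mnut 1.34 M via pos only 0.91 tilt [0.103 0.001]
```

Call:
{"api": "play_rows", "payload": {
  "increments": "0 0 0 0"
}}

```text
clock: 20.55
position: [0.4927, -0.0328, 0.0611]
ee_rot: [0.152, 0.655, -0.136, 0.728]
ft_force: [6.6, -0.9, -5.2]
grip_width: 0.214
```

```bash
python3 tq.py
```

```text
t 20.55 p [ 0.4927 -0.0328  0.0611] yaw 66.54 heading by pos 67.71 rad 0.126 F tool [5.8 1.5 5.9] Mz 0.43 Mnut 1.24 M via pos only 0.81 tilt [0.105 0.001]
```

Call:
{"api": "play_rows", "payload": {
  "increments": "0.0005 0 0.003 -0.015"
}}

```text
clock: 20.65
position: [0.4952, -0.0338, 0.0608]
ee_rot: [0.147, 0.656, -0.131, 0.729]
ft_force: [0.8, 1.7, -2.1]
grip_width: 0.219
```

```bash
python3 tq.py
```

```text
t 20.65 p [ 0.4952 -0.0338  0.0608] yaw 67.42 heading by pos 68.95 rad 0.126 F tool [ 2.2  1.7 -0.2] Mz 0.63 Mnut 0.64 M via pos only 0.01 tilt [0.105 0.001]
```

Call:
{"api": "play_rows", "payload": {
  "increments": "0.0005 0 0.003 -0.02"
}}

```text
clock: 20.75
position: [0.497, -0.0347, 0.0602]
ee_rot: [0.139, 0.658, -0.124, 0.729]
ft_force: [-1.1, 2.6, -2.9]
grip_width: 0.22
```

```bash
python3 tq.py
```

```text
t 20.75 p [ 0.497  -0.0347  0.0602] yaw 68.63 heading by pos 69.85 rad 0.1262 F tool [ 2.7  1.9 -2.2] Mz 0.51 Mnut 0.27 M via pos only -0.24 tilt [0.103 0.002]
```

Call:
{"api": "play_rows", "payload": {
  "increments": "0.0005 0 0.003 -0.02"
}}

```text
clock: 20.85
position: [0.4987, -0.0355, 0.0593]
ee_rot: [0.131, 0.66, -0.117, 0.73]
ft_force: [-0.8, 2.3, -2.3]
grip_width: 0.219
```

```bash
python3 tq.py
```

```text
t 20.85 p [ 0.4987 -0.0355  0.0593] yaw 69.85 heading by pos 70.69 rad 0.1264 F tool [ 2.2  1.8 -1.7] Mz 0.3 Mnut 0.11 M via pos only -0.19 tilt [0.1   0.002]
```

Call:
{"api": "play_rows", "payload": {
  "increments": "0 0 -0.0035 0.016;0 0 -0.003 0.016;0 0 -0.003 0.014"
}}

```text
clock: 21.15
position: [0.4923, -0.0331, 0.0594]
ee_rot: [0.15, 0.655, -0.134, 0.729]
ft_force: [7.7, -0.4, -3.0]
grip_width: 0.221
```

```bash
python3 tq.py
```

```text
t 21.15 p [ 0.4923 -0.0331  0.0594] yaw 66.95 heading by pos 67.6 rad 0.1264 F tool [3.8 2.6 6.9] Mz 0.37 Mnut 1.28 M via pos only 0.91 tilt [0.106 0.001]
```

Call:
{"api": "play_rows", "payload": {
  "increments": "0 0 -0.003 0.014"
}}

```text
clock: 21.25
position: [0.4905, -0.0323, 0.0596]
ee_rot: [0.155, 0.653, -0.139, 0.728]
ft_force: [7.7, -0.9, -4.0]
grip_width: 0.217
```

```bash
python3 tq.py
```

```text
t 21.25 p [ 0.4905 -0.0323  0.0596] yaw 66.03 heading by pos 66.71 rad 0.1264 F tool [4.8 2.1 6.9] Mz 0.35 Mnut 1.29 M via pos only 0.94 tilt [ 0.109 -0.   ]
```

Call:
{"api": "play_rows", "payload": {
  "increments": "0.0003 0 -0.003 0.014"
}}

```text
clock: 21.35
position: [0.4886, -0.0314, 0.0595]
ee_rot: [0.161, 0.651, -0.145, 0.728]
ft_force: [5.7, -1.9, -3.3]
grip_width: 0.219
```

```bash
python3 tq.py
```

```text
t 21.35 p [ 0.4886 -0.0314  0.0595] yaw 65.11 heading by pos 65.75 rad 0.1263 F tool [3.9 0.5 5.6] Mz 0.23 Mnut 0.98 M via pos only 0.75 tilt [ 0.112 -0.001]
```

Call:
{"api": "play_rows", "payload": {
  "increments": "0.0003 0 -0.003 0.014"
}}

```text
clock: 21.45
position: [0.4865, -0.0304, 0.0592]
ee_rot: [0.167, 0.649, -0.15, 0.727]
ft_force: [5.9, -0.6, -2.4]
grip_width: 0.22
```

```bash
python3 tq.py
```

```text
t 21.45 p [ 0.4865 -0.0304  0.0592] yaw 64.18 heading by pos 64.71 rad 0.1263 F tool [3.  1.9 5.3] Mz 0.24 Mnut 0.95 M via pos only 0.7 tilt [ 0.114 -0.001]
```

Call:
{"api": "play_rows", "payload": {
  "increments": "0 0 0.0025 -0.02;0 0 0.0025 -0.02;0 0 0.0025 -0.02;0 0.0005 0.0025 -0.02;0 0 0.0025 -0.02;0 0 0.0025 -0.02;0 0 0.0025 -0.02;0 0 0 0"
}}

```text
clock: 22.25
position: [0.5023, -0.0366, 0.0606]
ee_rot: [0.114, 0.658, -0.102, 0.737]
ft_force: [1.4, 1.4, -3.7]
grip_width: 0.217
```

```bash
python3 tq.py;python3 look.py 11
```

```text
t 22.25 p [ 0.5023 -0.0366  0.0606] yaw 72.55 heading by pos 72.4 rad 0.1263 F tool [3.8 1.6 0.5] Mz -0.0 Mnut 0.12 M via pos only 0.12 tilt [0.113 0.   ]
t 22.25 F [ 1.4  1.4 -3.7] M [ 0.32  0.02 -0.  ] w 0.217 p [ 0.5023 -0.0366  0.0606]
roof [0.5404 0.083  0.0549] up [-0.089  0.023  0.996] wyaw 72.43 pitch(head up +) 0.005
tool shift [-0.0448  0.0402  0.0938] turn -0.795
side origin [307 160] pred head px [195.9 276.6]
top origin [283 166] pred head px [142.4 262.6]
```

View pics/l11.png

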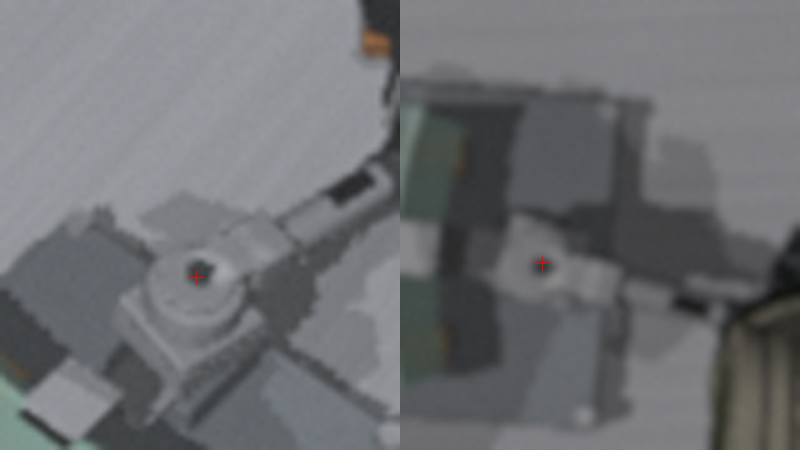

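```bash
cat > up.py <<'E'
from h import *
o=get_obs();R=Rn.from_quat(o["ee_rot"]).as_matrix();print("up in tool",np.round(R.T@[0,0,1],3),"x",np.round(R.T@[1,0,0],3),"y",np.round(R.T@[0,1,0],3))
E
python3 up.py
```

```text
up in tool [-0.994  0.034  0.108] x [0.113 0.301 0.947] y [ 0.     0.953 -0.303]
```

Call:
{"api": "play_rows", "payload": {
  "increments": "-0.003 0.0001 0.0003 0;-0.003 0.0001 0.0003 0"
}}

```text
clock: 22.55
position: [0.502, -0.0353, 0.0666]
ee_rot: [0.115, 0.658, -0.101, 0.737]
ft_force: [3.1, 6.5, -6.0]
grip_width: 0.214
```

```bash
python3 tq.py; python3 -c "
from h import *
wr()"
```

```text
t 22.55 p [ 0.502  -0.0353  0.0666] yaw 72.51 heading by pos 72.07 rad 0.1252 F tool [6.3 6.9 0.3] Mz 0.1 Mnut 0.21 M via pos only 0.11 tilt [0.113 0.001]
t 22.55 F [ 3.1  6.5 -6. ] M [ 1.1  -0.27  0.1 ] w 0.214 p [ 0.502  -0.0353  0.0666]
roof [0.5402 0.0844 0.061 ] up [-0.089  0.022  0.996] wyaw 72.39 pitch(head up +) 0.006
```

Call:
{"api": "play_rows", "payload": {
  "increments": "-0.003 0.0001 0.0003 0;-0.003 0.0001 0.0003 0"
}}

```text
clock: 22.75
position: [0.502, -0.0332, 0.0729]
ee_rot: [0.115, 0.658, -0.1, 0.737]
ft_force: [3.9, 5.0, -8.6]
grip_width: 0.217
```

```bash
python3 tq.py;python3 look.py 12
```

```text
t 22.75 p [ 0.502  -0.0332  0.0729] yaw 72.59 heading by pos 71.78 rad 0.1232 F tool [9.  5.6 1.3] Mz 0.1 Mnut 0.37 M via pos only 0.26 tilt [0.113 0.003]
t 22.75 F [ 3.9  5.  -8.6] M [ 0.9  -0.29  0.1 ] w 0.217 p [ 0.502  -0.0332  0.0729]
roof [0.54   0.0865 0.0675] up [-0.089  0.02   0.996] wyaw 72.47 pitch(head up +) 0.008
tool shift [-0.0322  0.0367  0.0938] turn -0.795
side origin [307 160] pred head px [193.5 262.8]
top origin [283 166] pred head px [135.5 263.7]
```

View pics/l12.png

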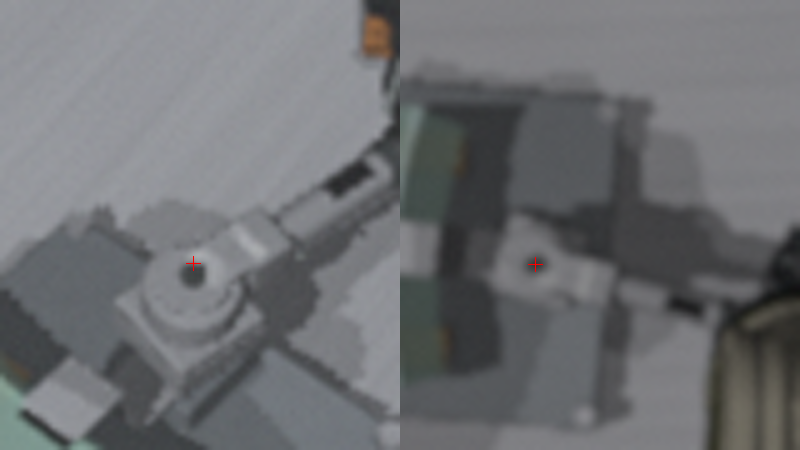

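Call:
{"api": "play_rows", "payload": {
  "increments": "0.004 -0.001 -0.0002 0;0.004 -0.001 -0.0002 0;0.003 -0.001 -0.0002 0;0 0 0.0025 -0.02;0 0 0.0025 -0.02;0 0 0.0025 -0.02;0 0 0.0025 -0.02;0 0 0 0"
}}

```text
clock: 23.65
position: [0.5124, -0.0404, 0.0624]
ee_rot: [0.083, 0.662, -0.072, 0.742]
ft_force: [0.1, 2.0, -2.9]
grip_width: 0.216
```

```bash
python3 tq.py;python3 look.py 13; python3 up.py
```

```text
t 23.65 p [ 0.5124 -0.0404  0.0624] yaw 77.49 heading by pos 77.23 rad 0.1273 F tool [ 2.9  1.9 -0.6] Mz 0.02 Mnut -0.02 M via pos only -0.04 tilt [0.113 0.002]
t 23.65 F [ 0.1  2.  -2.9] M [0.35 0.04 0.02] w 0.216 p [ 0.5124 -0.0404  0.0624]
roof [0.54   0.0821 0.0558] up [-0.092  0.023  0.995] wyaw 77.37 pitch(head up +) -0.002
tool shift [-0.0439  0.0335  0.0862] turn -0.709
side origin [307 160] pred head px [198.3 274.2]
top origin [283 166] pred head px [144.2 263.4]
up in tool [-0.994  0.027  0.11 ] x [0.113 0.218 0.969] y [ 0.002  0.976 -0.219]
```

View pics/l13.png

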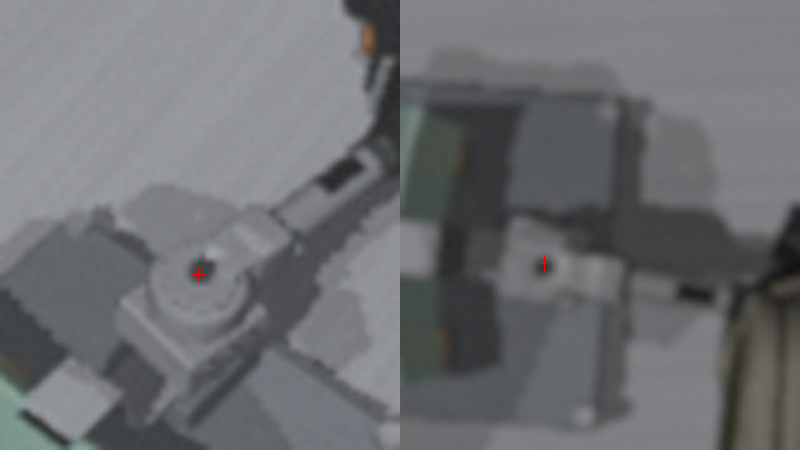

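Call:
{"api": "play_rows", "payload": {
  "increments": "0 0.0015 0 0;0 0 0 0;-0.002 0 0.0035 -0.03;-0.002 0 -0.0035 0.03;-0.002 0 0.0035 -0.03"
}}

```text
clock: 24.25
position: [0.5138, -0.0394, 0.068]
ee_rot: [0.072, 0.664, -0.063, 0.742]
ft_force: [0.6, -1.0, -4.0]
grip_width: 0.213
```

```bash
python3 tq.py;python3 look.py 14
```

```text
t 24.25 p [ 0.5138 -0.0394  0.068 ] yaw 79.11 heading by pos 77.75 rad 0.126 F tool [ 4.  -0.9  0.3] Mz -0.03 Mnut 0.07 M via pos only 0.1 tilt [0.111 0.002]
t 24.25 F [ 0.6 -1.  -4. ] M [-0.17  0.11 -0.03] w 0.213 p [ 0.5138 -0.0394  0.068 ]
roof [0.5379 0.0838 0.061 ] up [-0.09   0.023  0.996] wyaw 78.99 pitch(head up +) -0.006
tool shift [-0.0385  0.0297  0.0853] turn -0.681
side origin [307 160] pred head px [200.8 271.2]
top origin [283 166] pred head px [140.8 267.4]
```

View pics/l14.png

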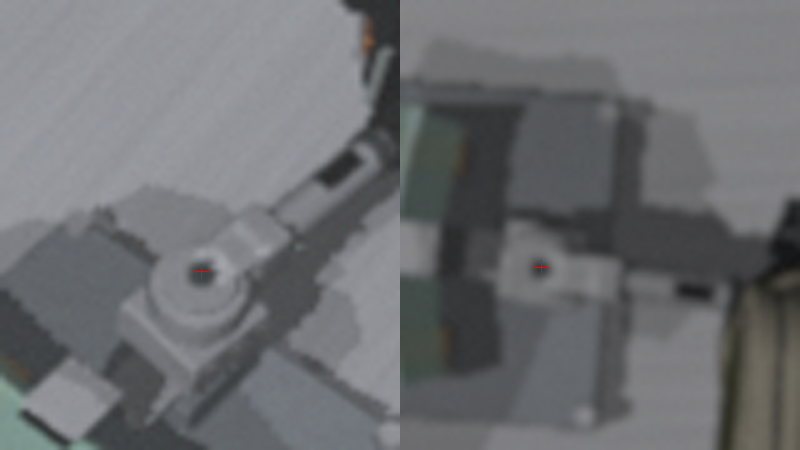

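Call:
{"api": "play_rows", "payload": {
  "increments": "-0.002 0 0.0003 0;-0.002 0 0.0003 0"
}}

```text
clock: 24.55
position: [0.5143, -0.0394, 0.0722]
ee_rot: [0.072, 0.664, -0.063, 0.742]
ft_force: [0.2, -0.5, -4.0]
grip_width: 0.218
```

```bash
python3 tq.py
```

```text
t 24.55 p [ 0.5143 -0.0394  0.0722] yaw 79.14 heading by pos 77.98 rad 0.1259 F tool [ 4.  -0.6 -0.2] Mz 0.03 Mnut 0.06 M via pos only 0.04 tilt [0.111 0.002]
```

Call:
{"api": "play_rows", "payload": {
  "increments": "-0.002 0 0.0003 0.02;-0.002 0 0.0003 -0.02"
}}

```text
clock: 24.75
position: [0.5139, -0.0401, 0.0764]
ee_rot: [0.072, 0.664, -0.064, 0.742]
ft_force: [-0.0, 0.5, -2.6]
grip_width: 0.216
```

```bash
python3 tq.py;python3 look.py 15
```

```text
t 24.75 p [ 0.5139 -0.0401  0.0764] yaw 79.02 heading by pos 77.91 rad 0.1268 F tool [ 2.6  0.4 -0.4] Mz 0.01 Mnut -0.0 M via pos only -0.02 tilt [0.11  0.001]
t 24.75 F [-0.   0.5 -2.6] M [-0.13  0.21  0.01] w 0.216 p [ 0.5139 -0.0401  0.0764]
roof [0.5383 0.083  0.0693] up [-0.09   0.024  0.996] wyaw 78.89 pitch(head up +) -0.007
tool shift [-0.0303  0.0303  0.084 ] turn -0.683
side origin [307 160] pred head px [201.9 256.5]
top origin [283 166] pred head px [141.8 266.8]
```

View pics/l15.png

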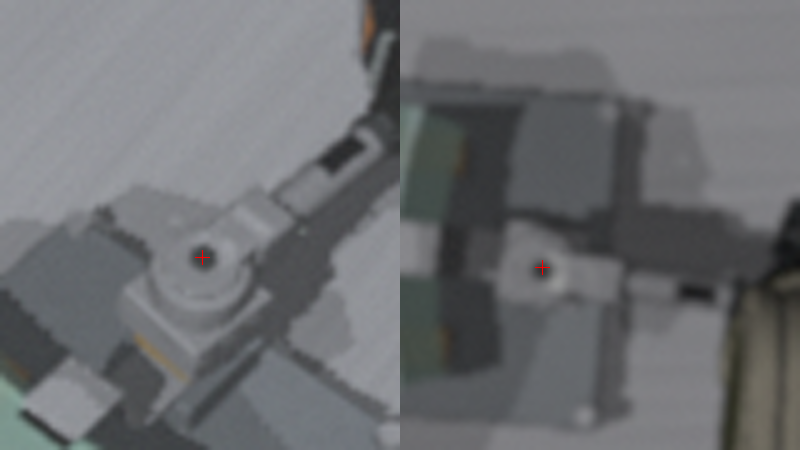

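Call:
{"api": "play_rows", "payload": {
  "increments": "-0.004 0 0.0004 0;-0.004 0 0.0004 0;-0.004 0 0.0004 0;-0.006 0 0.0006 0;-0.02 0 0.002 0;-0.03 0 0.003 0;-0.03 0 0.003 0;0 0 0 0"
}}

```text
clock: 25.65
position: [0.5121, -0.0437, 0.1804]
ee_rot: [0.072, 0.664, -0.065, 0.742]
ft_force: [1.4, -0.0, -3.0]
grip_width: 0.22
```

```bash
python3 tq.py; python3 look.py 16 "[.5083,-.1,.15]" 27.7 ; python3 -c "
from h import *
print(np.round(get_obs()['joint_pos'],2))"
```

```text
t 25.65 p [ 0.5121 -0.0437  0.1804] yaw 78.97 heading by pos 77.45 rad 0.1306 F tool [3.2 0.2 1.1] Mz 0.03 Mnut 0.21 M via pos only 0.18 tilt [ 0.11 -0.  ]
t 25.65 F [ 1.4 -0.  -3. ] M [-0.07  0.06  0.03] w 0.22 p [ 0.5121 -0.0437  0.1804]
roof [0.5366 0.0794 0.1731] up [-0.089  0.026  0.996] wyaw 78.84 pitch(head up +) -0.008
tool shift [ 0.0199 -0.1357 -0.0934] turn 0.893
side origin [307 160] pred head px [223.6  72.7]
top origin [283 166] pred head px [144.1 272.2]
[-0.79 -0.01  0.79  1.93  0.01  1.11 -0.19]
```

View pics/l16.png

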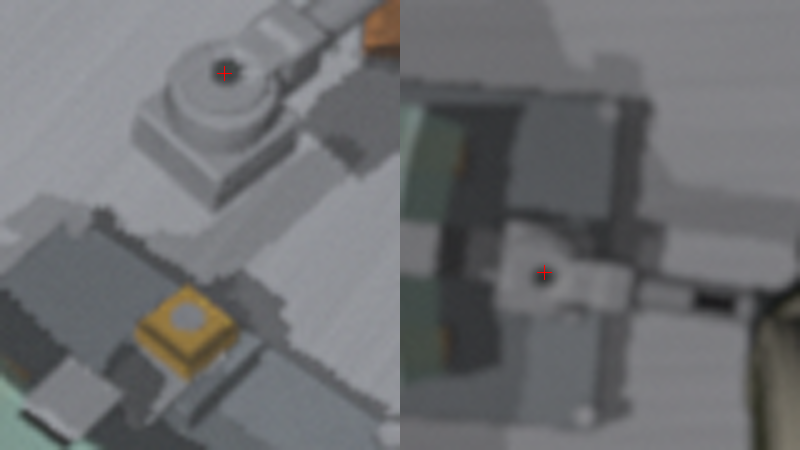

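Call:
{"api": "play_rows", "payload": {
  "increments": "0 -0.02 -0.012 0;0 -0.02 -0.012 0;0 -0.02 -0.012 0;0 -0.02 -0.012 0;0 -0.02 -0.012 0;0 0 0 0.05;0 0 0 0.05;0 0 0 0.05;0 0 0 0.05;0 0 0 0.05;0 0 0 0.05;0 0 0 0.05;0 0 0 0.05;0 0 0 0.05;0 0 0 0.05;0 0 0 0.05;0 0 0 0.05;0 0 0 0.05;0 0 0 0"
}}

```text
clock: 27.65
position: [0.4105, -0.1299, 0.1407]
ee_rot: [0.305, 0.621, -0.289, 0.661]
ft_force: [-0.9, -0.9, -3.6]
grip_width: 0.22
```

```bash
python3 tq.py; python3 -c "
from h import *
print(np.round(get_obs()['joint_pos'],2)); wr([.6367,-.141,.034+.06],27.7)"; python3 up.py
```

```text
t 27.65 p [ 0.4105 -0.1299  0.1407] yaw 40.31 heading by pos 58.7 rad 0.2501 F tool [ 3.6 -1.4  0. ] Mz -0.0 Mnut -0.07 M via pos only -0.06 tilt [ 0.06  -0.003]
[-0.59 -0.18  0.74  2.12  0.13  1.1  -0.77]
t 27.65 F [-0.9 -0.9 -3.6] M [-0.12  0.22 -0.  ] w 0.22 p [ 0.4105 -0.1299  0.1407]
roof [ 0.5062 -0.0485  0.1363] up [-0.028  0.011  1.   ] wyaw 40.3 pitch(head up +) 0.015
tool shift [0.0504 0.0406 0.1256] turn 0.22
up in tool [-0.998  0.044  0.042] x [0.06  0.762 0.645] y [-0.003  0.646 -0.763]
```

Call:
{"api": "play_rows", "payload": {
  "increments": "0 0.006 0.014 0.02;0 0.006 0.014 0.02;0 0.006 0.014 0.02;0 0.005 0.014 0.02;0 0.005 0.014 0.02;0 0.005 0.014 0.02;0 0.004 0.014 0.02;0 0 0.01 0.02;0 0 0 0.02;0 0 0 0;0 0 0 0"
}}

```text
clock: 28.75
position: [0.5007, -0.1945, 0.1364]
ee_rot: [0.358, 0.599, -0.345, 0.628]
ft_force: [-0.2, -0.3, -3.8]
grip_width: 0.215
```

```bash
python3 tq.py; python3 -c "
from h import *
wr([.6367,-.141,.034+.06],27.7)"
```

```text
t 28.75 p [ 0.5007 -0.1945  0.1364] yaw 30.45 heading by pos 81.87 rad 0.2812 F tool [ 3.8 -0.5  0.1] Mz -0.05 Mnut -0.1 M via pos only -0.05 tilt [ 0.045 -0.004]
t 28.75 F [-0.2 -0.3 -3.8] M [-0.04  0.17 -0.05] w 0.215 p [ 0.5007 -0.1945  0.1364]
roof [ 0.6089 -0.1306  0.131 ] up [-0.012  0.006  1.   ] wyaw 30.47 pitch(head up +) 0.007
tool shift [0.0382 0.0175 0.0161] turn 0.048
```

Call:
{"api": "play_rows", "payload": {
  "increments": "0 0.008 0.007 0.02;0 0.006 0.006 0.02;0 0 0 0;0 0 0 0"
}}

```text
clock: 29.15
position: [0.5188, -0.1973, 0.1372]
ee_rot: [0.371, 0.593, -0.356, 0.62]
ft_force: [0.8, 0.0, -3.6]
grip_width: 0.217
```

```bash
python3 tq.py; python3 -c "
from h import *
wr([.6367,-.141,.034+.04],27.7)"
```

```text
t 29.15 p [ 0.5188 -0.1973  0.1372] yaw 28.2 heading by pos 85.58 rad 0.282 F tool [3.6 0.6 0.3] Mz -0.01 Mnut 0.23 M via pos only 0.24 tilt [ 0.044 -0.002]
t 29.15 F [ 0.8  0.  -3.6] M [-0.06  0.18 -0.01] w 0.217 p [ 0.5188 -0.1973  0.1372]
roof [ 0.6293 -0.1377  0.1321] up [-0.011  0.002  1.   ] wyaw 28.22 pitch(head up +) 0.009
tool shift [0.0583 0.0027 0.004 ] turn 0.009
```

Call:
{"api": "play_rows", "payload": {
  "increments": "0 0.0025 0.0035 0.008;0 0 0 0;0.015 0 0 0;0.015 0 0 0;0.01 0 0 0;0 0 0 0;0 0 0 0"
}}

```text
clock: 29.85
position: [0.523, -0.199, 0.0924]
ee_rot: [0.373, 0.592, -0.358, 0.618]
ft_force: [-0.1, -0.1, -2.1]
grip_width: 0.218
```

```bash
cat > look2.py <<'E'
import sys
from h import *
W,roof=wr([.6367,-.141,.034],27.7)
ims=[]
for n in('side','top'):
    c=camera(n);b=c['img'];o=proj(c,[.55,-.18,.07])[0].astype(int)
    f=5;cr=cv2.resize(b[max(o[1]-50,0):o[1]+50,o[0]-40-25*(n=='side'):o[0]+40+25*(n=='side')],None,fx=f,fy=f,interpolation=cv2.INTER_CUBIC)
    cr=cr[:500,:]
    cr=cv2.copyMakeBorder(cr,0,500-cr.shape[0],0,0,0)
    ims.append(cr)
im=np.hstack(ims);cv2.imwrite(f'pics/r{sys.argv[1]}.png',cv2.resize(im,None,fx=.75,fy=.75,interpolation=cv2.INTER_AREA))
E
python3 look2.py 1
```

```text
t 29.85 F [-0.1 -0.1 -2.1] M [-0.06  0.16 -0.05] w 0.218 p [ 0.523  -0.199   0.0924]
roof [ 0.634  -0.1401  0.0871] up [-0.009  0.001  1.   ] wyaw 27.76 pitch(head up +) 0.007
tool shift [0.0531 0.0001 0.0008] turn 0.001
```

View pics/r1.png

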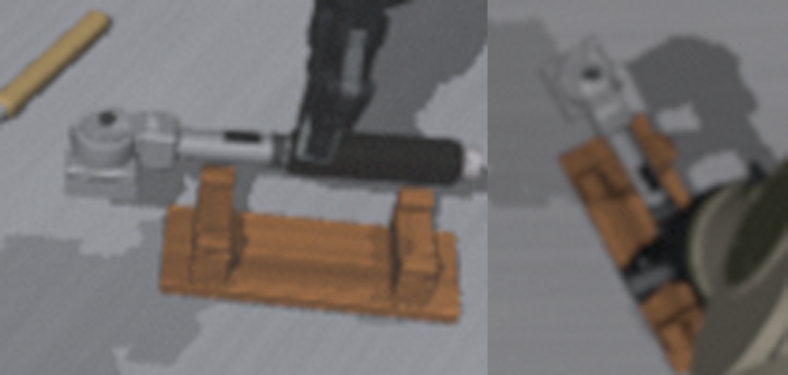

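Call:
{"api": "play_rows", "payload": {
  "increments": "0.008 0 0 0;0.008 0 0 0;0.006 0 0 0;0.004 0 0 0;0 0 0 0;0 0 0 0"
}}

```text
clock: 30.55
position: [0.5251, -0.1989, 0.0653]
ee_rot: [0.373, 0.592, -0.358, 0.619]
ft_force: [0.2, 0.8, -3.8]
grip_width: 0.212
```

```bash
python3 look2.py 2
```

```text
t 30.55 F [ 0.2  0.8 -3.8] M [-0.04  0.2  -0.04] w 0.212 p [ 0.5251 -0.1989  0.0653]
roof [ 0.6361 -0.14    0.0601] up [-0.011  0.001  1.   ] wyaw 27.79 pitch(head up +) 0.009
tool shift [ 0.0261 -0.0009  0.0004] turn 0.002
```

View pics/r2.png

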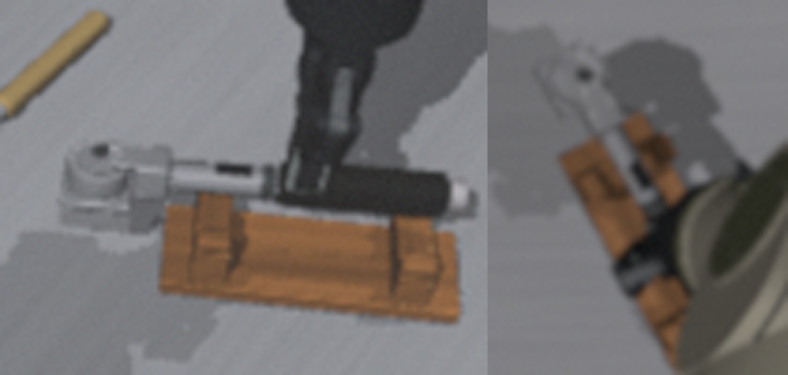

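Call:
{"api": "play_rows", "payload": {
  "increments": "0.007 -0.0008 0 0;0.006 0 0 0;0.004 0 0 0;0 0 0 0;0 0 0 0"
}}

```text
clock: 31.15
position: [0.5254, -0.1993, 0.0471]
ee_rot: [0.373, 0.592, -0.357, 0.619]
ft_force: [-0.1, 0.1, -3.3]
grip_width: 0.22
```

```bash
python3 look2.py 3
```

```text
t 31.15 F [-0.1  0.1 -3.3] M [-0.06  0.19  0.04] w 0.22 p [ 0.5254 -0.1993  0.0471]
roof [ 0.6364 -0.1404  0.042 ] up [-0.012  0.001  1.   ] wyaw 27.8 pitch(head up +) 0.01
tool shift [ 0.008  -0.0003  0.0003] turn 0.002
```

View pics/r3.png

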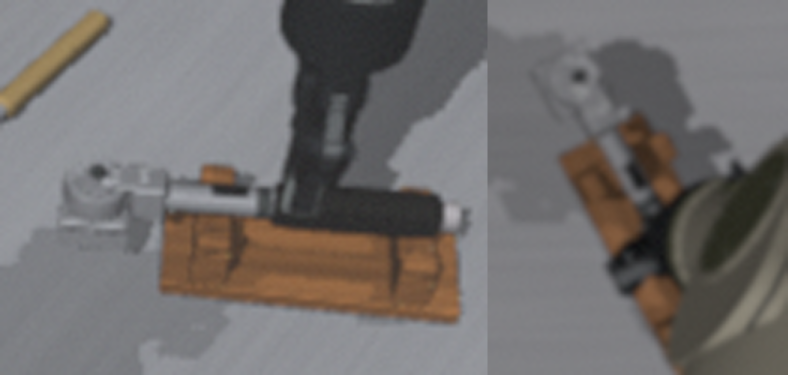

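Between the cheeks, aligned. Down to contact.

Call:
{"api": "play_rows", "payload": {
  "increments": "0.003 0 0 0;0.002 0 0 0;0 0 0 0"
}}

```text
clock: 31.55
position: [0.5261, -0.1992, 0.0422]
ee_rot: [0.374, 0.591, -0.357, 0.619]
ft_force: [-0.4, -0.1, -4.2]
grip_width: 0.216
```

Call:
{"api": "play_rows", "payload": {
  "increments": "0.0015 0 0 0;0 0 0 0"
}}

```text
clock: 31.75
position: [0.5263, -0.1993, 0.0407]
ee_rot: [0.374, 0.591, -0.357, 0.619]
ft_force: [0.3, -0.6, -3.2]
grip_width: 0.215
```

```bash
python3 look2.py 4
```

```text
t 31.75 F [ 0.3 -0.6 -3.2] M [-0.02  0.23  0.02] w 0.215 p [ 0.5263 -0.1993  0.0407]
roof [ 0.6372 -0.1404  0.0358] up [-0.013  0.001  1.   ] wyaw 27.81 pitch(head up +) 0.011
tool shift [ 0.0018 -0.0008  0.    ] turn 0.002
```

Call:
{"api": "play_rows", "payload": {
  "increments": "0.001 -0.0008 0 0;0 0 0 0"
}}

```text
clock: 32.05
position: [0.5265, -0.1995, 0.0406]
ee_rot: [0.374, 0.591, -0.357, 0.62]
ft_force: [0.4, -0.2, -3.3]
grip_width: 0.218
```

Call:
{"api": "play_rows", "payload": {
  "increments": "0.001 0 0 0;0 0 0 0"
}}

```text
clock: 32.25
position: [0.5266, -0.1996, 0.0405]
ee_rot: [0.374, 0.591, -0.356, 0.62]
ft_force: [0.1, 0.2, -2.7]
grip_width: 0.215
```

Call:
{"api": "play_rows", "payload": {
  "increments": "0.001 0 0 0;0 0 0 0"
}}

```text
clock: 32.45
position: [0.5268, -0.1997, 0.0405]
ee_rot: [0.375, 0.591, -0.356, 0.62]
ft_force: [0.4, -0.2, -3.2]
grip_width: 0.218
```

```bash
python3 look2.py 5
```

```text
t 32.45 F [ 0.4 -0.2 -3.2] M [0.05 0.19 0.05] w 0.218 p [ 0.5268 -0.1997  0.0405]
roof [ 0.6377 -0.1408  0.036 ] up [-0.015 -0.002  1.   ] wyaw 27.81 pitch(head up +) 0.014
tool shift [ 0.002  -0.0011 -0.0006] turn 0.002
```

View pics/r5.png

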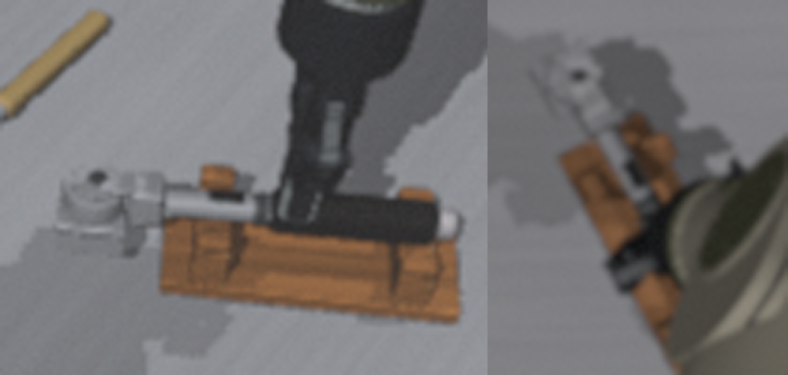

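```bash
python3 -c "
from h import *
o=get_obs();print(np.round(o['joint_pos'],3),np.round(o['tau'],1),np.round(o['joint_velocities'],3));st(.5257,-.1997,.0385,27.7)
c=camera('side');cv2.imwrite('pics/full.png',c['img'])
c=camera('top');cv2.imwrite('pics/fullt.png',c['img'])"
```

```text
[-0.374  0.423  0.801  1.889 -0.398  0.941 -0.477] [  0.1 -45.8  11.9 -31.6  -0.2  -1.1  -0. ] [-0.002  0.001  0.001 -0.001  0.     0.001  0.   ]
t 32.55 p [ 0.5268 -0.1998  0.0404] x [ 0.048  0.001 -0.999] yhead 27.78 F [-2.8  0.9  3.7] M [0.22 0.65 0.11] w 0.219
q [-0.37  0.42  0.8   1.89 -0.4   0.94 -0.48]
tool shift [ 0.0019 -0.001  -0.0006]
yaw change deg -0.08 -> turn about tool x (rad) 0.001  alt -3.14
```

View pics/full.png

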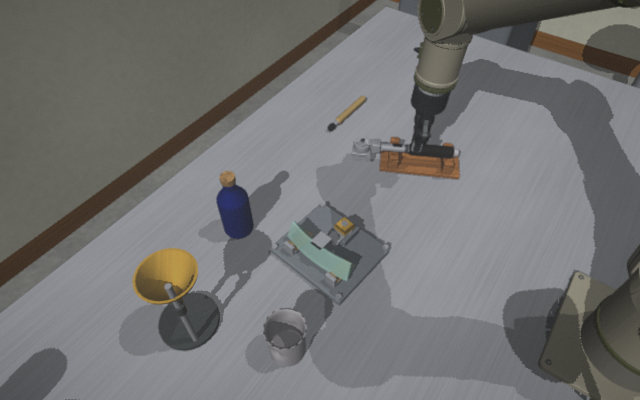

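Call:
{"api": "play_rows", "payload": {
  "increments": "0 0 0 0;0 0 0 0",
  "hand": 0.4,
  "squeeze": 20
}}

```text
clock: 32.85
position: [0.5273, -0.2, 0.0404]
ee_rot: [0.375, 0.59, -0.356, 0.62]
ft_force: [-0.2, 0.4, 0.5]
grip_width: 0.301
```

Call:
{"api": "play_rows", "payload": {
  "increments": "0 0 0 0;0 0 0 0;0 0 0 0;0 0 0 0",
  "hand": -0.3
}}

```text
clock: 33.25
position: [0.5278, -0.2003, 0.0404]
ee_rot: [0.374, 0.59, -0.356, 0.62]
ft_force: [0.1, -0.4, 0.1]
grip_width: 0.651
```

```bash
python3 look2.py 6
```

```text
t 33.25 F [ 0.1 -0.4  0.1] M [ 0.01  0.01 -0.01] w 0.651 p [ 0.5278 -0.2003  0.0404]
roof [ 0.6388 -0.1414  0.036 ] up [-0.017  0.     1.   ] wyaw 27.8 pitch(head up +) 0.015
tool shift [ 0.0019 -0.0017 -0.0016] turn 0.002
```

View pics/r6.png

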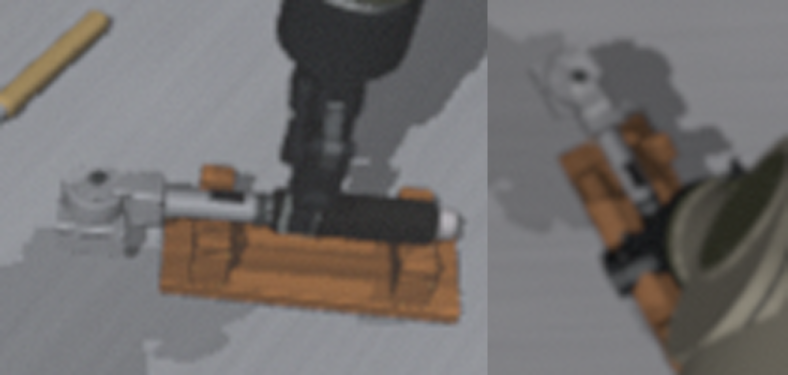

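Call:
{"api": "play_rows", "payload": {
  "increments": "-0.008 0 0 0;-0.01 0 0 0;-0.015 0 0 0;-0.02 0 0 0;-0.03 0 0 0;-0.03 0 0 0;-0.03 0 0 0;-0.03 0 0 0;0 0 0 0"
}}

```text
clock: 34.25
position: [0.5177, -0.2025, 0.2285]
ee_rot: [0.376, 0.588, -0.357, 0.621]
ft_force: [-0.2, -0.3, -0.3]
grip_width: 0.654
```

```bash
python3 look2.py 7; cp fitw.py fitw2.py; python3 fitw.py; python3 -c "
from h import *
c=camera('side');t=camera('top');cv2.imwrite('pics/e_s.png',c['img']);cv2.imwrite('pics/e_t.png',t['img'])
a=cv2.imread('pics/side0.png')
i=np.vstack([cv2.resize(x[120:190,330:470],None,fx=4,fy=4,interpolation=cv2.INTER_CUBIC) for x in(a,c['img'])]);cv2.imwrite('pics/e_cmp.png',i)"
```

```text
t 34.25 F [-0.2 -0.3 -0.3] M [-0.03 -0.    0.06] w 0.654 p [ 0.5177 -0.2025  0.2285]
roof [ 0.6289 -0.144   0.2245] up [-0.021  0.001  1.   ] wyaw 27.57 pitch(head up +) 0.019
tool shift [ 0.1907 -0.0008 -0.0037] turn -0.002
['top'] 333.9032082934668 [ 0.50985421 -0.20839078] 27.264172583940244 head 0.6387452710453794 -0.14196717701344397
['side'] 142.89836538679882 [ 0.50919984 -0.21085152] 27.034074232380288 head 0.6383566163905874 -0.14494607081132205
['top', 'side'] 478.2463405997905 [ 0.50899619 -0.20873239] 26.858732507387206 head 0.6383540450102131 -0.14322251185501883
```

View pics/e_cmp.png

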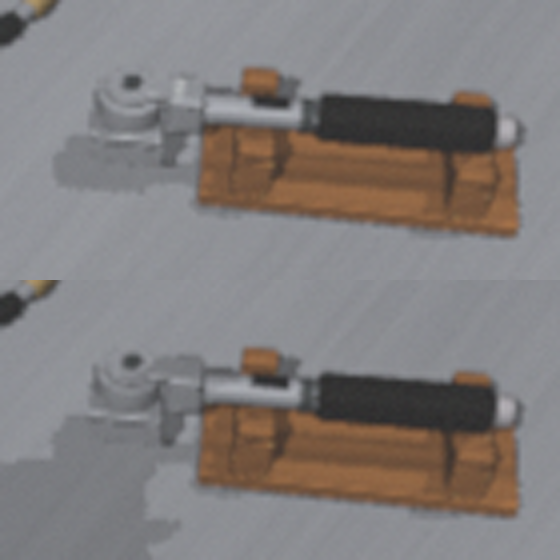

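View pics/e_s.png

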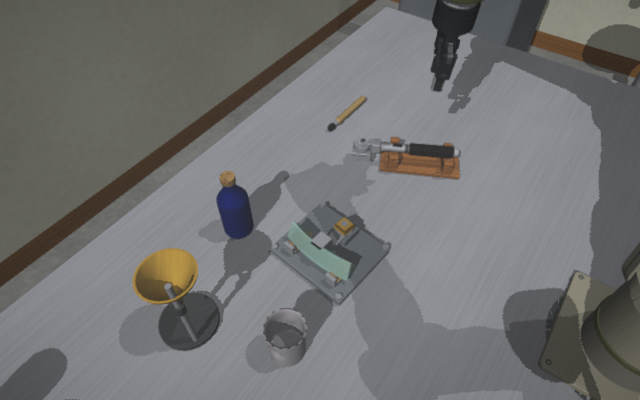

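View pics/e_t.png

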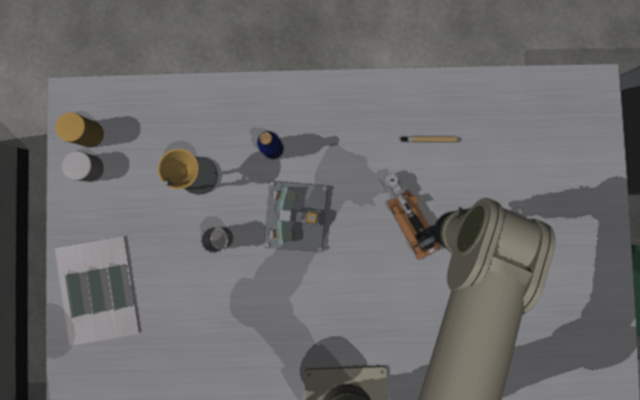

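The before-and-after side crops match: head hole at (131,82) in both, and the grip lies on both saddles. Bottle (236,210), funnel (167,280), beaker (287,335) and pusher (347,113) haven't moved. I'll hand it in.

```bash
python3 -c "
from h import *
o=get_obs();print(o['clock'],np.abs(o['joint_velocities']).max());print(workorder.hand_in())"
```

```text
34.55 0.00474473521403522
the job is handed in; nothing more can be done
None
```

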